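# Swap a drawplate to the other folding hook

### The arm

A 7-joint arm with a two-finger parallel gripper is mounted at the origin on the work surface. World frame = base frame: x ahead of the robot, y to its left, z up, the work surface at z = 0. Lengths are in m, angles in rad, forces in N, time in s.
With the tool pointing down it reaches from about 0.4 to 0.875 m from the base axis. Payload 19.3 kg.
Tool frame: the origin (TCP) lies midway between the tips of the shut fingers; the grasp point (between the pads) lies 19 mm behind it (bot.tcp_to_grasp is the distance from the TCP to the grasp point, in m); z points along the fingers, y is the direction in which the jaws open and shut (so a half turn about z gives the same grasp; the last joint's range is limited). The gripper opens to 85 mm and grips with 20 to 120 N. Pads are 22 mm wide; open, the fingers measure 114 mm over their backs; the gripper's body (76 mm by 85 mm) begins 54 mm behind the grasp point. The pads swing forward as they close: fully open they stand 13 mm farther back than shut.
Start: joints at [1.159, 0.521, -0.036, 1.599, 0.021, 1.021, -0.113], TCP at [0.209, -0.589, 0.204] pointing down, gripper open.
Joint ranges: [-2.91, 2.91], [-0.3, 2.13], [-1.5, 1.42], [0.17, 2.43], [-1.26, 4.41], [0.16, 1.93], [-2.52, 2.52]. Speed limits (rad/s): [1.89, 1.89, 2.39, 2.39, 3.01, 3.01, 3.01].

### API

Orientations are given as [roll, pitch, yaw] about the fixed x, y, z axes, in that order (R = Rz(yaw) Ry(pitch) Rx(roll)).
In Python, from workcell import bot gives the robot as it stands. The module is installed in compiled form; this text tells all that it offers.
- The arm moves only by the tool drive_tool, never from a script. Its argument "series" is a list of rows, each a list of 5 numbers: the opening in per cent of the stroke, from 0 (shut) to 100 (fully open), then the shift along the world's x, y, z in m, then the turn about the world's z in rad. A call has 1 to 12 rows; each row shifts and turns the pose as measured when the row begins; what a row does not reach is not made up. A row lasts 1/10 s, in which the tool goes at most 50 mm and 8.59 degrees, less where a joint would pass 70% of its speed; a pose out of reach is approached as far as the arm can. A call with a gripper value outside its range is refused whole. The fingers move at their own pace and stop on an object; "newtons" is the grip in N (left out, the last holds). Time passes only in rows, so rows that do not move let the fingers close. It gives the time, the measured TCP pose, the force and the opening at its end, in the units of the state.
- bot.observe(): the state, without advancing time (a new reading comes with each control period).
- bot.grab_frame(name): name is "scene" or "top" or "wrist"; returns the picture (400x640x3 uint8, red, green, blue); there is no depth.
- bot.camera_info(name): a dict with "fx", "fy", "cx", "cy" (pixels), "cam_to_world" (4x4, takes a point from camera to world coordinates). Camera axes: x right, y down, z forward; pixel columns grow to the right and rows downward; lengths in m; the calibration is good to about 2 mm. A picture is of the moment at which its call begins: read the wrist's pose just before it. camera_info takes no time and is no camera call; for the wrist camera it gives the pose at the moment of the call.
- bot.job_done(): hands the job in, once; it reports no verdict.
Trained networks look in the newest picture that a camera, given by its name, has taken for a name from the list of things; names that differ only in an ending like _2 or _b are one class to them, and where a whole thing is asked for, a point or a joint stands for the part that bears it (a point fixed in the world has none). Each returns a list of dicts, best first, with "conf" (0 to 1); they miss things now and then, are a little off and sometimes report something else, mostly with a low value. They report only what shows in the picture. A call takes as long as a camera call. They do not tell look-alikes from the thing itself.
- bot.masks_of(camera, target): "mask" (400x640 bool, what is visible of it) and "point" ([column, row] in pixels, amid what is visible of it).
The state is a dict: "clock": time; "qpos": joint angles; "qd": joint speeds; "joint_efforts": joint torques, N m; "position": TCP position; "tool_rot": TCP orientation; "force": force on the tool from outside, world axes, zero at the start; "moment": the same for the moment, N m; "grip_width": finger opening in m.
Only numpy, scipy, OpenCV 4.12 (cv2) and the standard library are available. Lean on these libraries where they do the work, as an engineer would, in place of code of your own. Each camera call takes 0.05 s, during which the arm holds its last target.

### The job

Swing the folded hook out and press it snug against its open stop, then lift the steel drawplate off the other hook and hang it freely on the one you opened. Finally fold the emptied hook flat and press it snug against its closed stop. Each snug press is a steady push of about 10 newtons for half a second with the fingers; never push a hook or rack with more than about 18 newtons, and leave the jar, hammer and steel block alone.

Things in the scene. Friction and masses are not known exactly. Their poses are not given: they have to be found in the camera images.
- rack_a: Light-wood tool rack fixed to the bench, left or right, turned up to 0.15 rad: a rail 18 thick (x), 88 wide (y), z 140 to 172 mm, on a post under its +y end and a foot. It carries hook_a, which starts swung out with the drawplate on it. Origin: on the bench under the middle of the rail; +z up, -x out of the rail's face towards the robot, face at x = -9 mm.
- rack_b: The second, identical rack, same frame; its hook_b starts folded (0 to 0.2 rad open) and empty. A folded arm points along the rack's +y, 14 mm in front of the face, its last 35 mm sticking out past the rail's +y end, so that fingers can come down behind it from above. Unfolded it points out along the rack's -x.
- hinge_a (a point): Nominal point on hook_a's vertical hinge axis at bar height: (-23, -25, 165) mm in rack_a's frame. The hook arm is a level round steel bar 10 mm thick, centre line at z = 165 mm, reaching 100 mm from the hinge axis to the middle of its upturned end; the end's top is at z = 182 mm, 12 mm above the top of the bar.
- hinge_b (a point): The same point for hook_b, in rack_b's frame. Both hinges are stiff: about 2.5 N at the arm's end turns one and it stays where it is left. The end stops are nearly rigid (more than 5 N per mm at the arm's end), so creep up to them.
- hook_a (a joint): Angle of hook_a, rad: 0 = at its closed stop (along the rack's +y, flat along the rail), 1.57 = at its open stop (along the rack's -x); positive is counter-clockwise from above. hook_a's mount has slipped in its slots: hinge and arm stand up to 8 mm nearer to or farther from the rail (along the rack's x) than hinge_a and the sizes say, unmeasured, so its closed stop has to be felt.
- hook_b (a joint): The same angle for hook_b. Its mount is not slipped but worn: both stops together, and so the arm at any reading, are turned against the rail by an unmeasured 0 to 0.12 rad either way (12 mm at the arm's end). The stop has to be felt, and the opened arm may not point quite square out of the rail: where it was felt tells where it points.
- plate: Drawplate: dark steel plate 9 thick (x), 60 wide (y), 144 high (z), 0.24 to 0.38 kg, rows of small holes below, and one window 36 wide, 34 high (z 72 to 106 mm) for the hook. Origin: middle of lower edge. Above the window a solid 38 mm stem, to grip across its thickness from above; the bar lies right below. Hangs 50 to 60 mm from hinge_a, square to the bar, upright.
- window (a point): Middle of the window's upper edge on the drawplate (z = 106 mm in the plate's frame): the edge that rests on the hook bar, whose top is at z = 170 mm.
- jar: Bystander: lidded glass jar, 54 diameter, 62 high, standing on the bench; origin under its middle.
- hammer: Bystander: small hammer, 200 long, lying on the bench.
- bench_block: Bystander: round steel bench block, 64 diameter, 30 high; origin under its middle.
Not all that is in view belongs to the job. Leave any pink look-alike of the rack_b alone.

How it is judged:
On the way, in this order (a step that is already met when the one before it is completed fails the run):
1. hook_b pressed snug against its open stop with at least 6 N of finger force (value of joint hook_b above 1.52 rad and contact force between the fingers and rack_b above 6 N), for 0.2 s.
2. drawplate hanging on hook_b, let go (value of joint hook_b above 1.45 rad and contact force between plate and rack_b above 1 N and contact force between the fingers and plate below 0.1 N and z of window in the frame of rack_b between 0.16 and 0.18 m and x of window in the frame of rack_b between -0.125 and -0.03 m), for 0.2 s.
3. emptied hook_a pressed snug against its closed stop with at least 6 N of finger force (value of joint hook_a below 0.05 rad and contact force between the fingers and rack_a above 6 N), for 0.2 s.
At the end, for the whole second after the job is handed in: hook_a is folded to within 0.06 rad of its closed stop, hook_b stands out within 0.12 rad of its open stop, and the drawplate hangs at rest on hook_b by its window (window edge 160 to 180 mm high and 30 to 125 mm in front of the rack's middle plane, plate within 0.35 rad of upright) (value of joint hook_a below 0.06 rad and value of joint hook_b above 1.45 rad and contact force between plate and rack_b above 1 N and z of window in the frame of rack_b between 0.16 and 0.18 m and x of window in the frame of rack_b between -0.125 and -0.03 m and angle between plate's own z axis and vertical below 0.35 rad and linear speed of plate below 0.05 m/s); the robot touches nothing.
It fails at once if a hook or rack is pushed by the robot with more than 20 N (contact force between any of the fingers, the arm and rack_a above 20 N or contact force between any of the fingers, the arm and rack_b above 20 N).
It fails at once if a bystander is moved by more than 20 mm (distance of any of jar, hammer, bench_block from where it was at the start of the episode above 0.02 m).
It also fails if it takes over 69 s, if anything falls off the work surface, if the arm or the gripper's body presses on something with over 40 N, if the wrist force passes 120 N, or if a joint passes its speed limit or range.

## Working session

There is one attempt and no reset: what is moved stays moved. The work goes in short steps, Python scripts to look and compute and a tool call to move; the robot and the scene stay as the last step left them, time stands still between calls to the robot, and variables do not carry over. Pictures are saved under pics/ and viewed, and the job is handed in when it is done.

Besides the shell and the picture viewer there is one more tool, called after "Request:" in YAML: its name, and indented under it one key for each argument. drive_tool: Moves the arm, as the interface text tells. Its arguments: {"type":"object","properties":{"series":{"type":"array","items":{"type":"array","items":{"type":"number"}}},"newtons":{"type":"number"}},"required":["series"]}

```bash
mkdir -p pics; ls; python3 - <<'E'
from workcell import bot
import cv2
s=bot.observe(); print(s)
print(bot.tcp_to_grasp)
for n in ("scene","top","wrist"):
    im=bot.grab_frame(n); cv2.imwrite(f"pics/{n}0.png",im[:,:,::-1])
    c=bot.camera_info(n); print(n,c)
E
```

```text
pics
{'clock': 0.0, 'qpos': array([ 1.15883721,  0.52199175, -0.03631515,  1.59997078,  0.02118448,
        1.02110186, -0.11277868]), 'qd': array([ 0.00041476,  0.00060582, -0.00118925, -0.00118055, -0.00053811,
        0.00047397,  0.00038013]), 'joint_efforts': array([ 5.41414247e-04, -9.27118492e+01,  1.98040254e+00, -3.69943357e+01,
        1.80507096e-02,  7.89305835e-03,  1.55312456e-06]), 'position': array([ 0.20931087, -0.58853904,  0.20365309]), 'tool_rot': array([-3.14050757e+00,  6.98057876e-05,  3.41751096e-01]), 'force': array([0.0632717 , 0.40334122, 0.54937991]), 'moment': array([-0.02079593, -0.01643939, -0.01178178]), 'grip_width': 0.08524133133351654}
0.0187
scene {'fx': 393.54099737961815, 'fy': 393.54099737961815, 'cx': 322.78546573154074, 'cy': 195.29187450478452, 'cam_to_world': array([[ 0.08751294,  0.84291642, -0.53087983,  0.960016  ],
       [ 0.99612542, -0.07870019,  0.03924838,  0.01096586],
       [-0.00869724, -0.53225763, -0.84653776,  0.88726647],
       [ 0.        ,  0.        ,  0.        ,  1.        ]])}
top {'fx': 483.72544614421946, 'fy': 483.72544614421946, 'cx': 318.5804369594185, 'cy': 197.64753331001313, 'cam_to_world': array([[ 0.02149629, -0.98328675,  0.18079014,  0.30593504],
       [-0.99964638, -0.02397057, -0.01151204,  0.04167796],
       [ 0.01565328, -0.18047874, -0.98345432,  1.153851  ],
       [ 0.        ,  0.        ,  0.        ,  1.        ]])}
wrist {'fx': 333.4234861029166, 'fy': 333.4234861029166, 'cx': 318.77673163522974, 'cy': 202.34997883060373, 'cam_to_world': array([[ 3.35695699e-01, -8.96616974e-01, -2.88767035e-01,
         2.83275955e-01],
       [-9.41970104e-01, -3.19808848e-01, -1.02052063e-01,
        -5.62211654e-01],
       [-8.48640801e-04,  3.06268352e-01, -9.51944839e-01,
         3.73696109e-01],
       [ 0.00000000e+00,  0.00000000e+00,  0.00000000e+00,
         1.00000000e+00]])}
```

View pics/scene0.png

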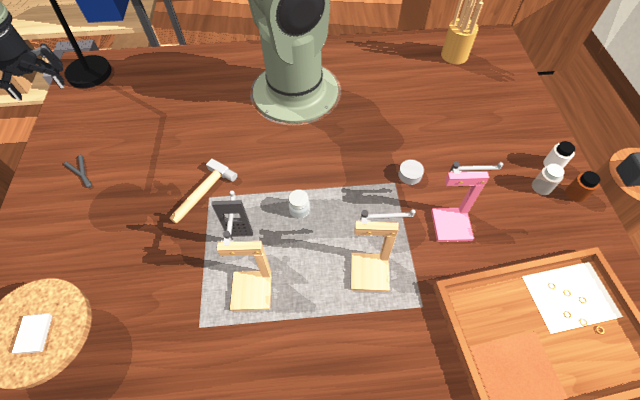

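View pics/top0.png

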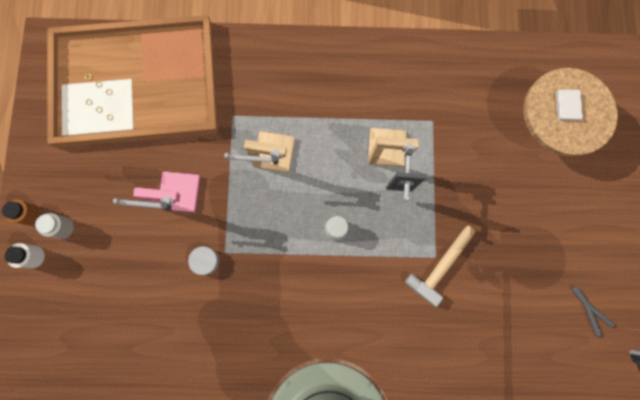

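View pics/wrist0.png

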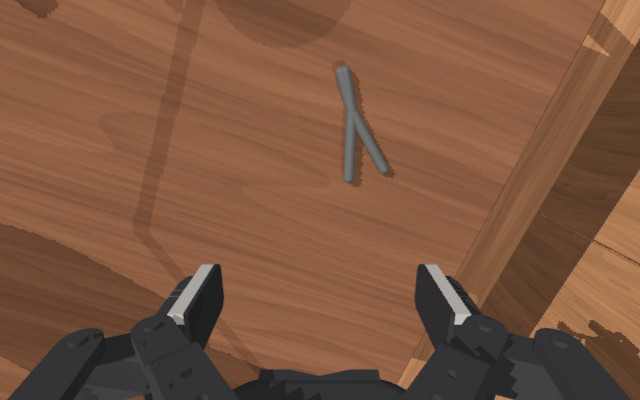

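```bash
cat > h.py <<'E'
import numpy as np, cv2
def ray(c,u,v,z):
    M=np.array(c["cam_to_world"]); d=M[:3,:3]@np.array([(u-c["cx"])/c["fx"],(v-c["cy"])/c["fy"],1.])
    o=M[:3,3]; return o+d*(z-o[2])/d[2]
def proj(c,P):
    M=np.linalg.inv(np.array(c["cam_to_world"])); P=np.atleast_2d(P); q=P@M[:3,:3].T+M[:3,3]
    return np.c_[c["fx"]*q[:,0]/q[:,2]+c["cx"],c["fy"]*q[:,1]/q[:,2]+c["cy"]]
def crop(im,x0,y0,x1,y1,s,name):
    cv2.imwrite(name,cv2.resize(im[y0:y1,x0:x1],None,fx=s,fy=s,interpolation=cv2.INTER_CUBIC)[:,:,::-1])
E
python3 - <<'E'
import cv2,h
a=cv2.imread("pics/top0.png")[:,:,::-1]; h.crop(a,220,110,440,260,3.6,"pics/tc.png")
a=cv2.imread("pics/scene0.png")[:,:,::-1]; h.crop(a,200,170,440,320,3.3,"pics/sc.png")
E
```

```text
(no output)
```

View pics/tc.png

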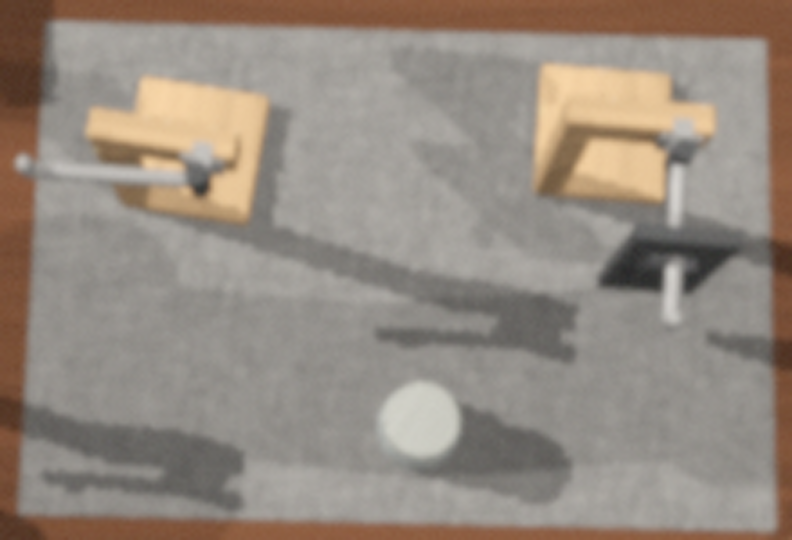

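View pics/sc.png

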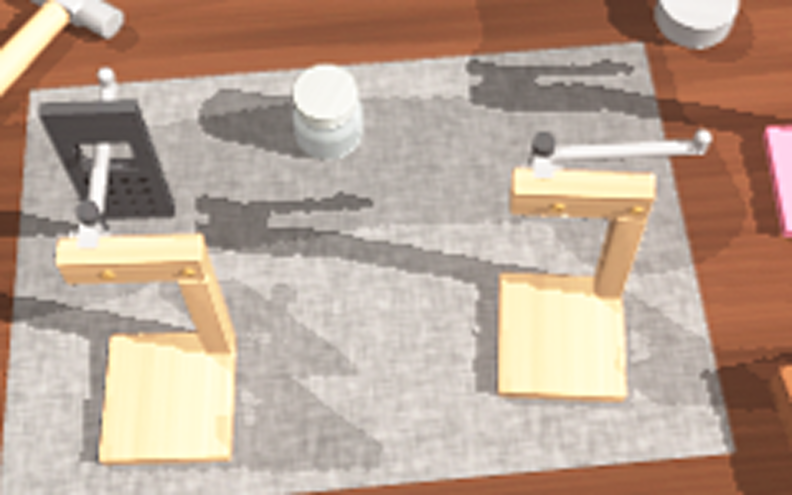

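```bash
python3 - <<'E'
from workcell import bot
import h,numpy as np
c=bot.camera_info("top")
f=lambda x,y,z:np.round(h.ray(c,220+x/3.6,110+y/3.6,z)*1000,1)
print("b rail +y far",f(90,108,.172),"-y far",f(238,138,.172),"+y near",f(87,130,.172))
print("b hinge top",f(203,155,.175),"tip",f(22,162,.182))
print("a rail far +y",f(568,103,.172),"far -y",f(713,105,.172),"near -y",f(713,130,.172),"near+y",f(563,125,.172))
print("a hinge",f(682,135,.175),"tip",f(672,320,.182),"plate top",f(600,285,.208),f(637,235,.208),f(740,245,.208),f(705,290,.208))
print("jar",f(420,420,.062))
for n in ("rack_b","rack_a","plate","jar","hammer","bench_block","hook_a","hook_b"):
    for d in bot.masks_of("top",n): print(n,round(d["conf"],2),d["point"],d["mask"].sum())
print(bot.observe()["clock"])
E
```

```text
b rail +y far [606.  187.7 172. ] -y far [590.1 100.7 172. ] +y near [592.6 188.8 172. ]
b hinge top [578.5 120.4 175. ] tip [569.7 223.6 182. ]
a rail far +y [616.4 -92.3 172. ] far -y [ 617.5 -177.7  172. ] near -y [ 602.2 -177.5  172. ] near+y [602.9 -89.3 172. ]
a hinge [ 597.8 -158.6  175. ] tip [ 486.4 -150.1  182. ] plate top [ 500.4 -105.1  208. ] [ 529.4 -125.9  208. ] [ 525.1 -183.5  208. ] [ 499.  -163.6  208. ]
jar [440.7 -13.6  62. ]
rack_b 0.97 [172.0, 194.8] 1893
rack_b 0.71 [391.9, 148.8] 1696
rack_a 0.97 [172.0, 194.8] 1893
rack_a 0.71 [391.9, 148.8] 1696
jar 0.96 [337.6, 226.9] 411
hammer 0.76 [434.8, 275.4] 1267
bench_block 0.76 [202.4, 261.4] 669
hook_a 0.63 [405.8, 185.4] 189
hook_a 0.62 [140.6, 197.5] 231
hook_b 0.63 [405.8, 185.4] 189
hook_b 0.62 [140.6, 197.5] 231
0.55
```

Request:
drive_tool:
  series:
    - [0, 0, 0, 0.045, 0]
    - [0, 0.01, 0.02, 0.04, -0.04]
    - [0, 0.02, 0.045, 0.01, -0.05]
    - [0, 0.02, 0.045, 0, -0.05]
    - [0, 0.02, 0.045, 0, -0.05]
    - [0, 0.02, 0.045, 0, -0.05]
    - [0, 0.025, 0.04, 0, -0.05]
    - [0, 0.025, 0.04, 0, -0.04]
    - [0, 0.03, 0.04, 0, 0]
    - [0, 0.03, 0.04, 0, 0]
    - [0, 0.03, 0.04, 0, 0]
    - [0, 0.03, 0.04, 0, 0]

```text
clock: 1.75
position: [0.4664, -0.1415, 0.3037]
tool_rot: [3.138, -0.005, -0.013]
force: [0.2, -0.7, -0.5]
grip_width: -0.0002
```

Request:
drive_tool:
  series:
    - [0, 0.045, 0, 0.01, 0]
    - [0, 0.045, 0, 0.01, 0.01]
    - [0, 0, 0, 0, 0]
    - [0, 0, 0, 0, 0]

```text
clock: 2.15
position: [0.5624, -0.1334, 0.3242]
tool_rot: [3.14, -0.006, 0.007]
force: [-0.4, 0.3, -0.4]
grip_width: 0.0004
```

```bash
cat > snap.py <<'E'
from workcell import bot
import cv2,sys,pickle
n=sys.argv[1]; cam=sys.argv[2] if len(sys.argv)>2 else "wrist"
c=bot.camera_info(cam); im=bot.grab_frame(cam); s=bot.observe()
cv2.imwrite(f"pics/{n}.png",im[:,:,::-1]); pickle.dump(c,open(f"pics/{n}.pkl","wb"))
print(round(s["clock"],2),s["position"].round(4),s["tool_rot"].round(3),s["qpos"].round(2),s["force"].round(1))
E
python3 snap.py wa
```

```text
2.2 [ 0.5622 -0.1334  0.3242] [ 3.14  -0.006  0.007] [ 0.34  0.35 -0.29  1.56  0.11  1.24 -1.53] [-0.6  1.  -0.5]
```

View pics/wa.png

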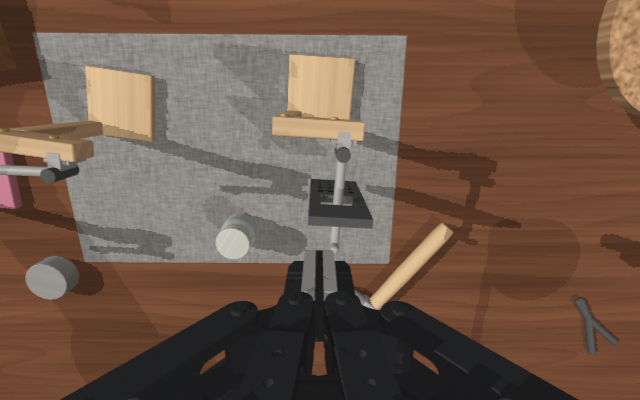

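```bash
python3 - <<'E'
import cv2,h
a=cv2.imread("pics/wa.png")[:,:,::-1]; h.crop(a,260,40,400,270,3.4,"pics/wac.png"); h.crop(a,260,100,380,190,6.5,"pics/wad.png")
E
```

```text
(no output)
```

View pics/wac.png

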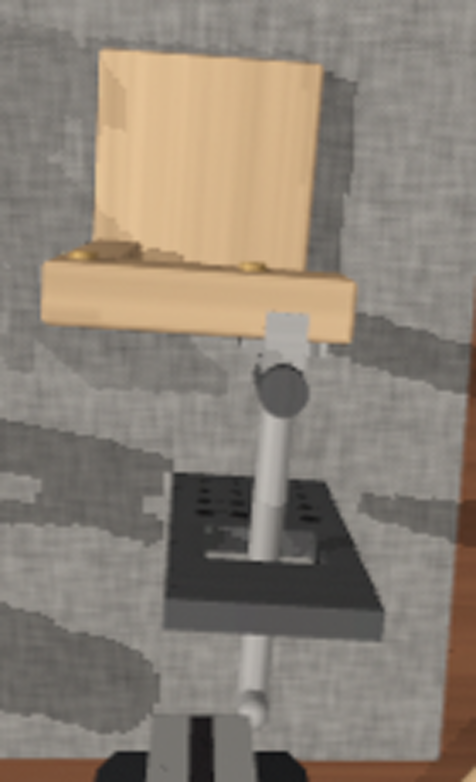

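View pics/wad.png

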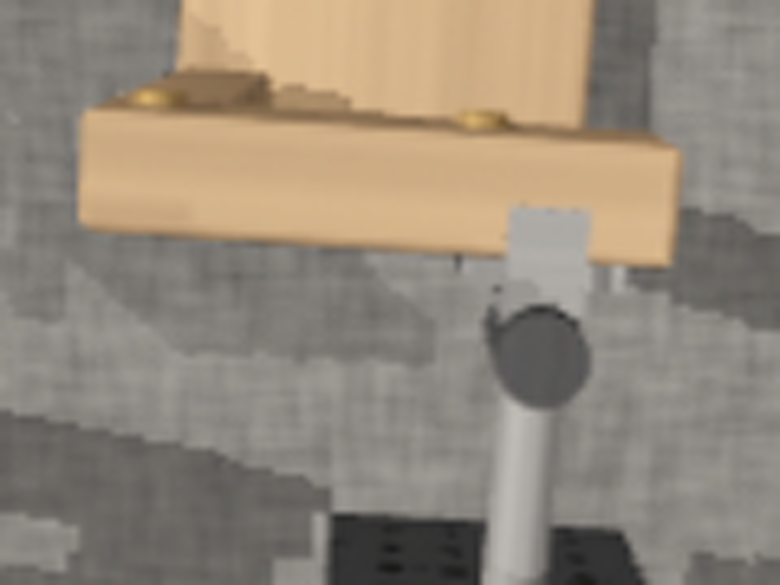

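Request:
drive_tool:
  series:
    - [0, 0.0, 0.045, 0, 0]
    - [0, 0.0, 0.045, 0, 0]
    - [0, 0.0, 0.045, 0, 0]
    - [0, 0.0, 0.045, 0, 0]
    - [0, 0.0, 0.045, 0, 0]
    - [0, 0.0, 0.04, 0, 0]
    - [0, 0.0, 0.0, 0, 0]
    - [0, 0.0, 0.0, 0, 0]

```text
clock: 3.0
position: [0.5535, 0.1342, 0.3252]
tool_rot: [3.136, -0.007, -0.004]
force: [-0.3, -0.6, 0.2]
grip_width: -0.0
```

```bash
python3 snap.py wb; python3 - <<'E'
import cv2,h
a=cv2.imread("pics/wb.png")[:,:,::-1]; h.crop(a,200,60,400,210,4,"pics/wbc.png")
E
```

```text
3.05 [0.5535 0.1344 0.3253] [ 3.137e+00 -7.000e-03 -3.000e-03] [-0.05  0.35 -0.4   1.58  0.15  1.24 -2.05] [-0.2  1.2  0.1]
```

View pics/wb.png

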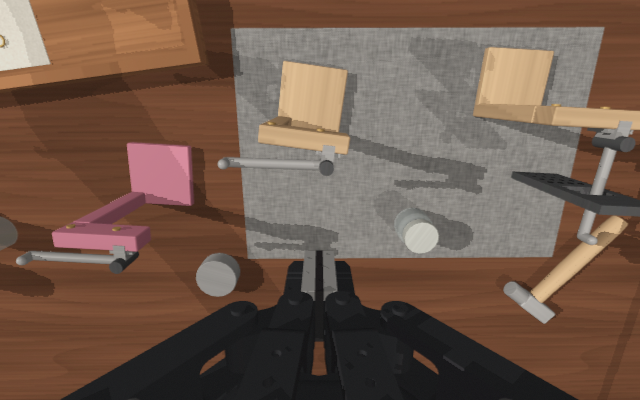

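View pics/wbc.png

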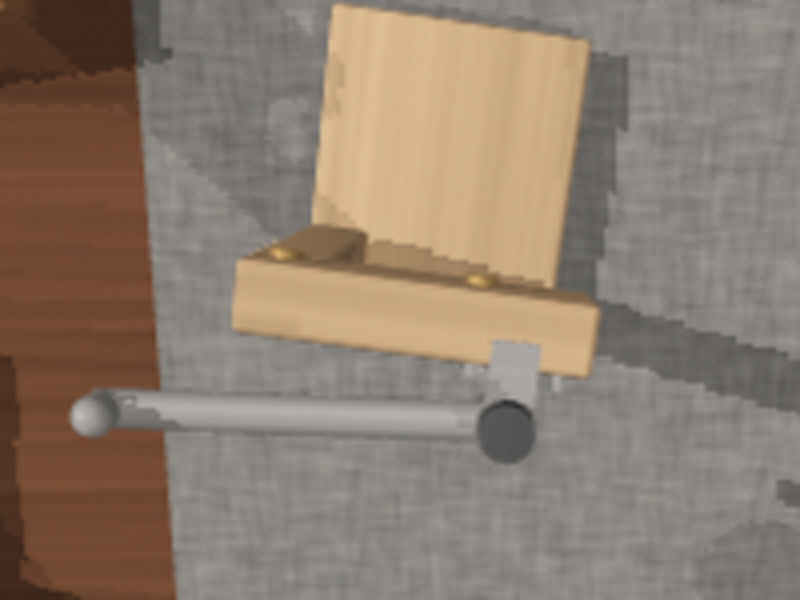

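```bash
python3 - <<'E'
import pickle,h,numpy as np
def run(n,x0,y0,s,pts):
    c=pickle.load(open(f"pics/{n}.pkl","rb"))
    for k,(u,v,z) in pts.items(): print(n,k,(h.ray(c,x0+u/s,y0+v/s,z)*1000).round(1))
run("wb",200,60,4,dict(farL=(239,262,.172),farR=(600,306,.172),nearL=(233,328,.172),nearR=(590,376,.172),hinge170=(506,430,.170),hinge185=(506,430,.185),tip=(94,413,.182),armAtBase=(475,420,.165),arm2=(150,411,.165)))
run("wa",260,100,6.5,dict(farL=(83,110,.172),farR=(682,152,.172),nearL=(78,230,.172),nearR=(672,268,.172),hinge170=(543,357,.17),hinge185=(543,357,.185),arm1=(522,420,.165),arm2=(515,570,.165)))
run("wa",260,40,3.4,dict(tip=(253,708,.182),tipbar=(255,680,.165),bar=(268,460,.165),pl_nl=(164,630,.208),pl_nr=(381,637,.208),pl_fl=(167,600,.208),pl_fr=(381,606,.208)))
E
```

```text
wb farL [605.7 189.4 172. ]
wb farR [595.1 103.6 172. ]
wb nearL [590.2 191.8 172. ]
wb nearR [578.3 105.6 172. ]
wb hinge170 [564.7 125.9 170. ]
wb hinge185 [567.7 126.4 185. ]
wb tip [571.6 224.1 182. ]
wb armAtBase [566.2 133.6 165. ]
wb arm2 [568.8 214.9 165. ]
wa farL [621.8 -89.8 172. ]
wa farR [ 616.5 -176.6  172. ]
wa nearL [604.7 -88.5 172. ]
wa nearR [ 599.8 -175.9  172. ]
wa hinge170 [ 586.2 -157.4  170. ]
wa hinge185 [ 588.7 -156.3  185. ]
wa arm1 [ 575.6 -154.9  165. ]
wa arm2 [ 551.7 -154.4  165. ]
wa tip [ 491.9 -150.   182. ]
wa tipbar [ 493.6 -151.4  165. ]
wa bar [ 564.7 -153.7  165. ]
wa pl_nl [ 527.2 -123.9  208. ]
wa pl_nr [ 525.6 -182.8  208. ]
wa pl_fl [ 535.8 -124.8  208. ]
wa pl_fr [ 534.5 -182.3  208. ]
```

Request:
drive_tool:
  series:
    - [0, 0.02, 0.04, 0, 0]
    - [0, 0.02, 0.039, 0, 0]
    - [0, 0.0, 0.0, -0.03, 0]
    - [0, 0.0, 0.0, -0.04, 0]
    - [0, 0.0, 0.0, -0.03, 0]
    - [0, 0, 0, 0, 0]

```text
clock: 3.65
position: [0.596, 0.206, 0.2243]
tool_rot: [3.134, -0.011, -0.016]
force: [-0.8, -1.3, 0.1]
grip_width: -0.0
```

```bash
python3 snap.py wd
```

```text
3.7 [0.5969 0.2063 0.2266] [ 3.135 -0.014 -0.017] [-0.17  0.53 -0.39  1.55  0.23  1.1  -2.21] [ 0.4 -0.2  0.6]
```

View pics/wd.png

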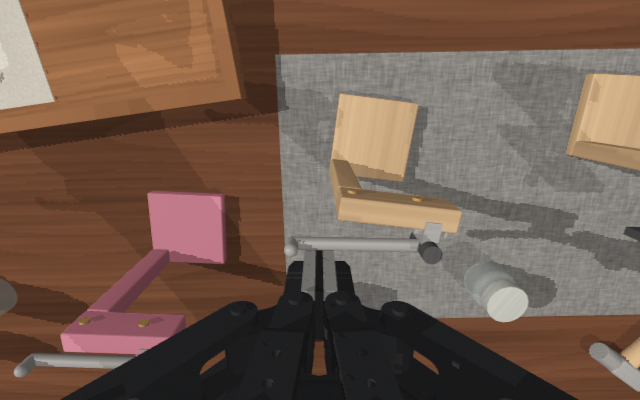

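Request:
drive_tool:
  series:
    - [0, 0.0, 0.01, 0, 0]
    - [0, 0.0, 0.001, -0.02, 0]
    - [0, 0.0, 0.0, -0.02, 0]
    - [0, 0.0, 0.0, -0.02, 0]
    - [0, 0.0, 0.0, -0.018, 0]
    - [0, 0, 0, 0, 0]

```text
clock: 4.3
position: [0.6025, 0.2202, 0.1592]
tool_rot: [3.141, -0.029, -0.021]
force: [-0.2, -0.1, -0.4]
grip_width: -0.0002
```

Request:
drive_tool:
  series:
    - [0, -0.005, -0.003, -0.012, 0]
    - [0, 0, 0, 0, 0]
    - [0, 0, 0, 0, 0]

```text
clock: 4.6
position: [0.5989, 0.2182, 0.1508]
tool_rot: [-3.14, -0.034, -0.022]
force: [0.3, 0.3, 0.4]
grip_width: 0.0
```

```bash
python3 snap.py we
```

```text
4.65 [0.5988 0.2181 0.1506] [-3.14  -0.033 -0.022] [-0.2   0.6  -0.37  1.63  0.28  0.93 -2.27] [ 0.4  1.  -0.2]
```

View pics/we.png

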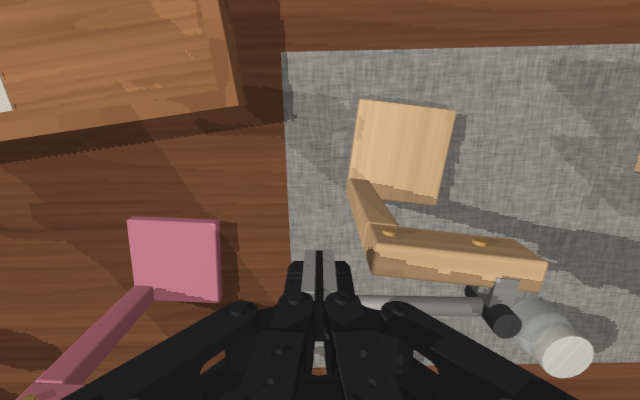

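```bash
cat > arc.py <<'E'
import numpy as np,sys
def arc(H,r,d,p0,yaw0,phis,sgn=1):
    p=np.array(p0);y=yaw0
    for f in phis:
        u=np.array([-np.sin(f),np.cos(f)]);n=np.array([np.cos(f),np.sin(f)])*sgn
        q=np.array(H)+r*u+d*n; print(round(f,2),(q).round(4),"shift",(q-p).round(4),round(f-y,3)); p=q;y=f
E
python3 -c "
from arc import *
arc((.5663,.1258),.09,.016,(.5988,.2181),-.022,np.arange(0,1.31,.1))"
```

```text
0.0 [0.5823 0.2158] shift [-0.0165 -0.0023] 0.022
0.1 [0.5732 0.2169] shift [-0.0091  0.0011] 0.1
0.2 [0.5641 0.2172] shift [-0.0091  0.0002] 0.1
0.3 [0.555  0.2165] shift [-0.0091 -0.0007] 0.1
0.4 [0.546  0.2149] shift [-0.009  -0.0016] 0.1
0.5 [0.5372 0.2125] shift [-0.0088 -0.0025] 0.1
0.6 [0.5287 0.2091] shift [-0.0085 -0.0033] 0.1
0.7 [0.5206 0.2049] shift [-0.0081 -0.0042] 0.1
0.8 [0.5129 0.2   ] shift [-0.0077 -0.005 ] 0.1
0.9 [0.5057 0.1943] shift [-0.0071 -0.0057] 0.1
1.0 [0.4992 0.1879] shift [-0.0065 -0.0064] 0.1
1.1 [0.4933 0.1809] shift [-0.0059 -0.007 ] 0.1
1.2 [0.4882 0.1733] shift [-0.0051 -0.0076] 0.1
1.3 [0.4839 0.1653] shift [-0.0044 -0.008 ] 0.1
```

Request:
drive_tool:
  series:
    - [0, -0.006, -0.002, 0, 0]
    - [0, -0.004, 0, -0.002, 0]
    - [0, -0.004, 0, 0, 0]
    - [0, -0.003, 0, 0, 0]
    - [0, -0.002, 0, 0, 0]

```text
clock: 5.15
position: [0.5792, 0.2156, 0.15]
tool_rot: [-3.14, -0.036, -0.023]
force: [2.7, -1.4, 0.2]
grip_width: -0.0001
```

Request:
drive_tool:
  series:
    - [0, -0.009, 0.001, 0, 0.1]
    - [0, -0.009, 0.0, 0, 0.1]
    - [0, -0.009, -0.001, 0, 0.1]
    - [0, -0.009, -0.0015, 0, 0.1]
    - [0, -0.009, -0.0025, 0, 0.1]

```text
clock: 5.65
position: [0.5346, 0.2106, 0.1507]
tool_rot: [3.141, -0.039, 0.493]
force: [3.6, -3.7, -0.2]
grip_width: 0.0003
```

```bash
python3 -c "
from arc import *
arc((.5663,.1258),.084,.015,(.5346,.2106),.493,np.arange(0.6,1.31,.1))"
```

```text
0.6 [0.5313 0.2036] shift [-0.0033 -0.007 ] 0.107
0.7 [0.5237 0.1997] shift [-0.0076 -0.0039] 0.1
0.8 [0.5165 0.1951] shift [-0.0072 -0.0046] 0.1
0.9 [0.5098 0.1898] shift [-0.0067 -0.0053] 0.1
1.0 [0.5037 0.1838] shift [-0.0061 -0.006 ] 0.1
1.1 [0.4982 0.1773] shift [-0.0055 -0.0065] 0.1
1.2 [0.4934 0.1702] shift [-0.0048 -0.0071] 0.1
1.3 [0.4894 0.1627] shift [-0.0041 -0.0075] 0.1
```

Request:
drive_tool:
  series:
    - [0, -0.003, -0.007, 0, 0.1]
    - [0, -0.0076, -0.004, 0, 0.1]
    - [0, -0.0072, -0.0046, 0, 0.1]
    - [0, -0.0067, -0.0053, 0, 0.1]
    - [0, -0.006, -0.006, 0, 0.1]

```text
clock: 6.15
position: [0.5017, 0.1835, 0.151]
tool_rot: [3.141, -0.04, 1.016]
force: [0.3, 0.4, -0.7]
grip_width: 0.0002
```

```bash
python3 snap.py wf
```

```text
6.2 [0.5011 0.1823 0.1508] [ 3.141 -0.038  1.022] [ 0.06  0.5  -0.68  1.9   0.39  0.84 -1.36] [ 0.1 -1.2  0.2]
```

View pics/wf.png

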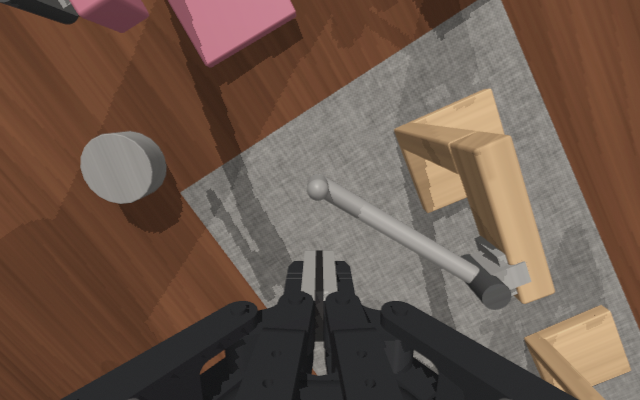

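```bash
python3 - <<'E'
import pickle,h,numpy as np
c=pickle.load(open("pics/wf.pkl","rb"))
H=h.ray(c,495,290,.175);T=h.ray(c,317,187,.182);A=h.ray(c,350,212,.165);B=h.ray(c,460,268,.165)
print(H,T,A,B); d=A-B; print(np.arctan2(-d[0],d[1])); d=T-np.array([.5663,.1258,0]);print(np.arctan2(-d[0],d[1]),np.hypot(d[0],d[1]))
E
```

```text
[0.56856843 0.12428462 0.175     ] [0.52158342 0.21737627 0.182     ] [0.52671277 0.19458343 0.165     ] [0.56018507 0.13777822 0.165     ]
0.5324754554946161
0.4542428839420993 0.1019106785748627
```

Request:
drive_tool:
  series:
    - [0, -0.002, -0.002, 0.04, 0]
    - [0, 0.0, 0.0, 0.03, -0.1]
    - [0, 0.025, 0.014, 0, -0.14]
    - [0, 0.026, 0.0135, 0, -0.14]
    - [0, 0, 0, 0, 0]

```text
clock: 6.7
position: [0.5513, 0.208, 0.2244]
tool_rot: [-3.139, -0.04, 0.615]
force: [0.3, 0.3, 0.0]
grip_width: -0.0001
```

Request:
drive_tool:
  series:
    - [0, -0.001, 0, -0.035, 0]
    - [0, -0.001, 0.0, -0.035, 0]
    - [0, 0, 0, -0.022, 0]
    - [0, 0, 0, 0, 0]
    - [0, 0, 0, 0, 0]

```text
clock: 7.2
position: [0.549, 0.2098, 0.1308]
tool_rot: [-3.139, -0.042, 0.611]
force: [0.2, 0.2, 1.1]
grip_width: -0.0001
```

```bash
python3 snap.py wg
```

```text
7.25 [0.5491 0.2097 0.1309] [-3.139 -0.042  0.61 ] [-0.07  0.58 -0.55  1.79  0.39  0.84 -1.76] [-0.   0.7 -0.3]
```

View pics/wg.png

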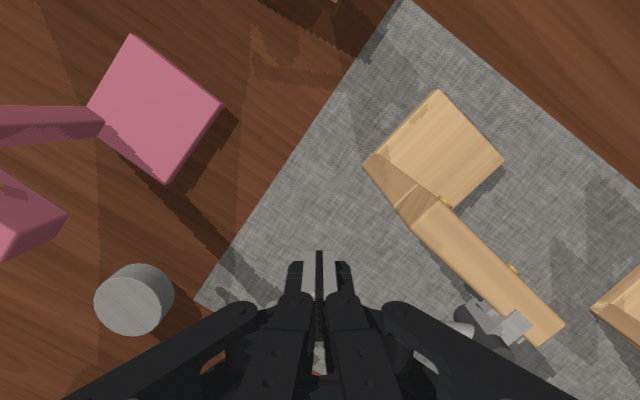

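```bash
python3 -c "
from arc import *
arc((.5663,.1258),.082,.013,(.5491,.2097),.61,np.arange(0.6,1.31,.1))"
```

```text
0.6 [0.5307 0.2008] shift [-0.0184 -0.0089] -0.01
0.7 [0.5234 0.1969] shift [-0.0073 -0.0039] 0.1
0.8 [0.5165 0.1923] shift [-0.0069 -0.0046] 0.1
0.9 [0.5101 0.187 ] shift [-0.0064 -0.0053] 0.1
1.0 [0.5043 0.181 ] shift [-0.0058 -0.0059] 0.1
1.1 [0.4991 0.1746] shift [-0.0052 -0.0065] 0.1
1.2 [0.4946 0.1676] shift [-0.0045 -0.007 ] 0.1
1.3 [0.4908 0.1603] shift [-0.0038 -0.0074] 0.1
```

Request:
drive_tool:
  series:
    - [0, -0.006, -0.003, 0, 0]
    - [0, -0.005, -0.002, 0, 0]
    - [0, -0.004, -0.002, 0, 0]
    - [0, -0.004, -0.002, 0, 0]

```text
clock: 7.65
position: [0.5308, 0.201, 0.1345]
tool_rot: [-3.141, -0.048, 0.61]
force: [2.5, 0.7, -1.3]
grip_width: -0.0
```

Request:
drive_tool:
  series:
    - [0, -0.0073, -0.004, -0.002, 0.1]
    - [0, -0.007, -0.0046, -0.001, 0.1]
    - [0, -0.0064, -0.0053, 0, 0.1]

```text
clock: 7.95
position: [0.5099, 0.1877, 0.1334]
tool_rot: [3.14, -0.052, 0.919]
force: [2.5, 1.6, -0.5]
grip_width: 0.0001
```

```bash
python3 snap.py wh;python3 snap.py th top; python3 - <<'E'
import cv2,h
a=cv2.imread("pics/th.png")[:,:,::-1]; h.crop(a,220,110,360,215,5.5,"pics/thc.png")
E
```

```text
8.0 [0.5092 0.1865 0.1332] [ 3.14  -0.051  0.925] [ 0.04  0.53 -0.66  1.9   0.42  0.8  -1.48] [1.6 0.6 0.7]
8.05 [0.5096 0.1868 0.1332] [ 3.141 -0.051  0.916] [ 0.04  0.53 -0.65  1.9   0.42  0.8  -1.49] [ 0.3  0.2 -0.1]
```

View pics/wh.png

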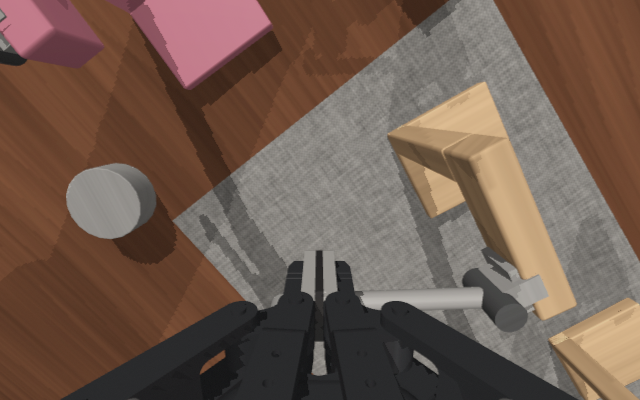

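View pics/thc.png

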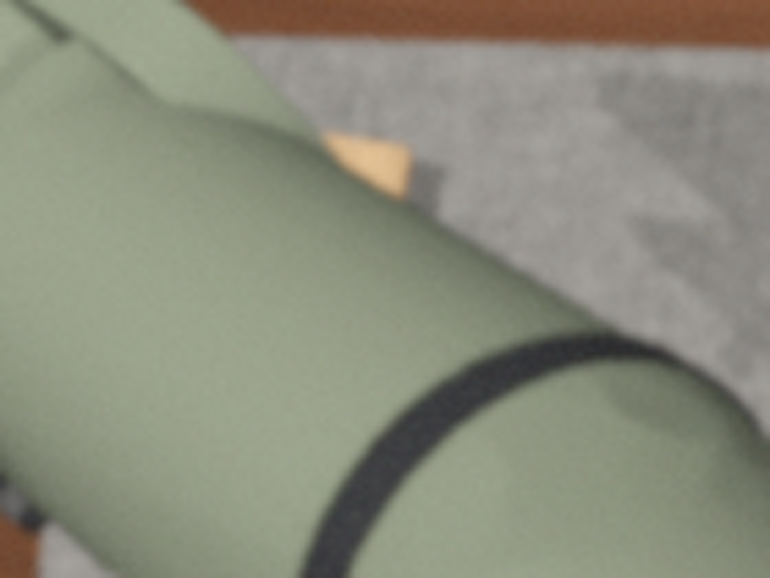

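Request:
drive_tool:
  series:
    - [0, -0.0055, -0.0058, 0, 0.09]
    - [0, -0.0052, -0.0065, 0, 0.1]
    - [0, -0.0045, -0.007, 0, 0.1]

```text
clock: 8.35
position: [0.4946, 0.169, 0.1339]
tool_rot: [3.141, -0.053, 1.204]
force: [1.1, 3.7, -1.5]
grip_width: -0.0002
```

Request:
drive_tool:
  series:
    - [0, -0.0015, -0.003, 0, 0.04]
    - [0, -0.0012, -0.003, 0, 0.04]
    - [0, -0.001, -0.002, 0, 0.03]

```text
clock: 8.65
position: [0.4905, 0.161, 0.1342]
tool_rot: [3.141, -0.054, 1.311]
force: [0.5, 3.0, -0.7]
grip_width: -0.0002
```

Request:
drive_tool:
  series:
    - [0, -0.0006, -0.0015, 0, 0.02]
    - [0, -0.0005, -0.0015, 0, 0.02]

```text
clock: 8.85
position: [0.4893, 0.1584, 0.1343]
tool_rot: [-3.142, -0.054, 1.35]
force: [0.4, 2.5, -1.8]
grip_width: 0.0004
```

Request:
drive_tool:
  series:
    - [0, -0.0005, -0.0015, 0, 0.02]
    - [0, -0.0005, -0.0015, 0, 0.02]

```text
clock: 9.05
position: [0.4881, 0.1555, 0.1343]
tool_rot: [-3.141, -0.054, 1.392]
force: [-0.6, 3.0, -1.5]
grip_width: 0.0001
```

Request:
drive_tool:
  series:
    - [0, -0.0003, -0.0015, 0, 0.02]
    - [0, -0.0003, -0.0015, 0, 0.02]

```text
clock: 9.25
position: [0.4874, 0.154, 0.1345]
tool_rot: [-3.141, -0.056, 1.436]
force: [-1.5, 14.1, -2.4]
grip_width: -0.0001
```

Request:
drive_tool:
  series:
    - [0, -0.0002, -0.0012, 0, 0.015]
    - [0, -0.0002, -0.0012, 0, 0.015]

```text
clock: 9.45
position: [0.487, 0.1543, 0.1349]
tool_rot: [3.141, -0.061, 1.471]
force: [-0.1, 9.9, -3.9]
grip_width: -0.0002
```

Request:
drive_tool:
  series:
    - [0, -0.0002, -0.0012, 0, 0.015]
    - [0, -0.0002, -0.0012, 0, 0.015]

```text
clock: 9.65
position: [0.4866, 0.1545, 0.1352]
tool_rot: [3.141, -0.065, 1.505]
force: [-0.1, 11.1, -6.3]
grip_width: -0.0
```

Request:
drive_tool:
  series:
    - [0, 0, -0.0012, 0, 0]
    - [0, 0, -0.0012, 0, 0]
    - [0, 0, -0.0012, 0, 0]
    - [0, 0, -0.0012, 0, 0]
    - [0, 0, -0.0012, 0, 0]

```text
clock: 10.15
position: [0.4865, 0.1548, 0.1357]
tool_rot: [3.139, -0.076, 1.514]
force: [2.0, 10.2, -6.3]
grip_width: -0.0004
```

Request:
drive_tool:
  series:
    - [0, 0, 0.008, 0, 0]
    - [0, 0, 0.012, 0, 0.02]
    - [0, 0, 0, 0.045, 0.03]
    - [0, 0, 0, 0.045, 0]
    - [0, 0.01, 0, 0.045, 0]
    - [0, 0.015, 0, 0.045, 0]
    - [0, 0, 0, 0, 0]
    - [0, 0, 0, 0, 0]

```text
clock: 10.95
position: [0.5096, 0.1787, 0.323]
tool_rot: [-3.141, -0.073, 1.578]
force: [0.2, -0.0, -1.0]
grip_width: 0.0003
```

```bash
python3 snap.py wi; python3 - <<'E'
import cv2,h
a=cv2.imread("pics/wi.png")[:,:,::-1]; h.crop(a,240,100,440,250,4,"pics/wic.png")
E
```

```text
11.0 [0.5098 0.1788 0.3231] [-3.141 -0.074  1.578] [ 0.32  0.39 -0.98  1.65  0.28  1.23 -0.7 ] [-0.1 -0.6  0.2]
```

View pics/wi.png

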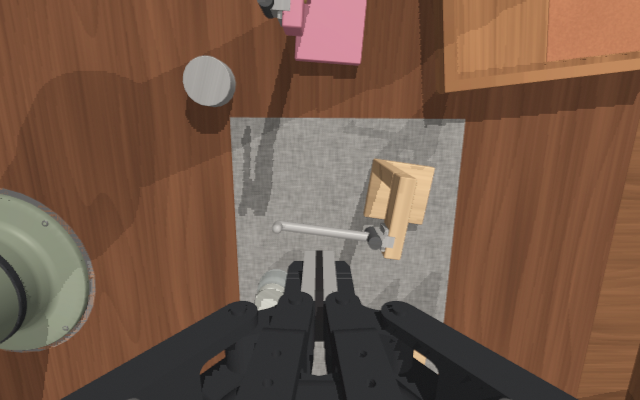

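View pics/wic.png

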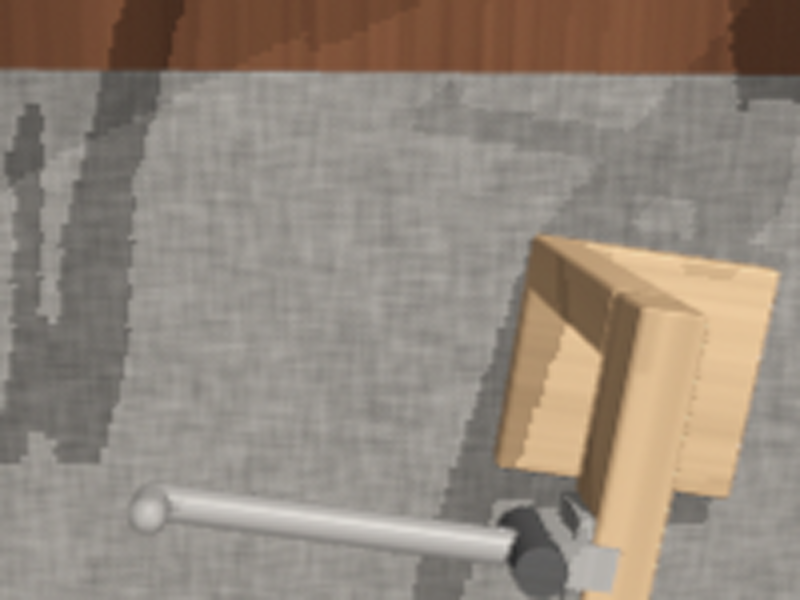

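```bash
python3 - <<'E'
import pickle,h,numpy as np
c=pickle.load(open("pics/wi.pkl","rb"))
f=lambda u,v,z:h.ray(c,240+u/4,100+v/4,z)
T=f(150,508,.182);A=f(190,506,.165);B=f(480,541,.165)
print(T,A,B,f(540,570,.175)); d=A-B; print(np.arctan2(-d[0],d[1])); d=T-np.array([.5663,.1258,0]);print(np.arctan2(-d[0],d[1]),np.hypot(d[0],d[1]))
H=np.array([.5663,.1258])
for ph in (1.4,1.44,1.47,1.5):
  u=np.array([-np.sin(ph),np.cos(ph)]);n=np.array([np.cos(ph),np.sin(ph)]);print(ph,(np.array([.4867,.1544])-H)@n,(np.array([.4867,.1544])-H)@u)
E
```

```text
[0.46877245 0.1424721  0.182     ] [0.4770824  0.13760113 0.165     ] [0.55332226 0.12852479 0.165     ] [0.56769454 0.12427892 0.175     ]
1.4523041266556596
1.4014853333671713 0.09894231554684767
1.4 0.014654477702810788 0.08330285879402832
1.44 0.01797398154272586 0.08265020258596921
1.47 0.020445028026039064 0.0820738742171617
1.5 0.022897675364126818 0.08142368490137905
```

Request:
drive_tool:
  series:
    - [45, 0.0, -0.045, 0, 0]
    - [45, 0.0, -0.045, 0, -0.02]
    - [45, 0.005, -0.045, 0, -0.02]
    - [45, 0.005, -0.045, 0, 0]
    - [45, 0.005, -0.045, 0, 0]
    - [45, 0.005, -0.045, 0, 0]
    - [45, 0.0, -0.04, -0.01, 0]
    - [45, 0, -0.02, -0.02, 0]
    - [45, 0, 0, -0.01, 0]
    - [45, 0, 0, 0, 0]

```text
clock: 12.0
position: [0.522, -0.1603, 0.2721]
tool_rot: [-3.127, -0.075, 1.547]
force: [-0.5, -0.1, -0.5]
grip_width: 0.0382
```

```bash
python3 snap.py wj
```

```text
12.05 [ 0.5222 -0.1602  0.2727] [-3.128 -0.074  1.548] [ 0.86  0.47 -0.88  1.66  0.3   1.2  -0.1 ] [-0.5 -0.4  0.4]
```

View pics/wj.png

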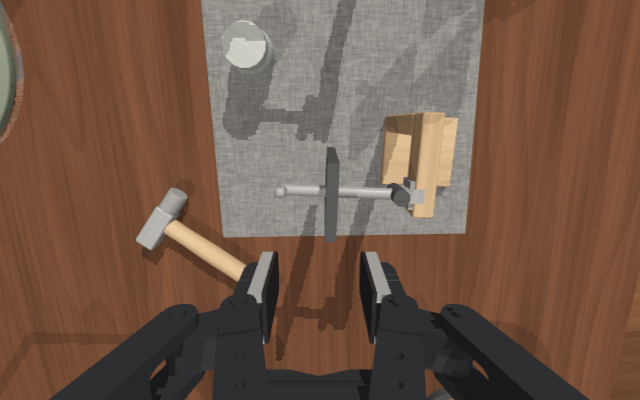

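```bash
python3 - <<'E'
import cv2,h
a=cv2.imread("pics/wj.png")[:,:,::-1]; h.crop(a,260,120,440,255,4.4,"pics/wjc.png")
E
```

```text
(no output)
```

View pics/wjc.png

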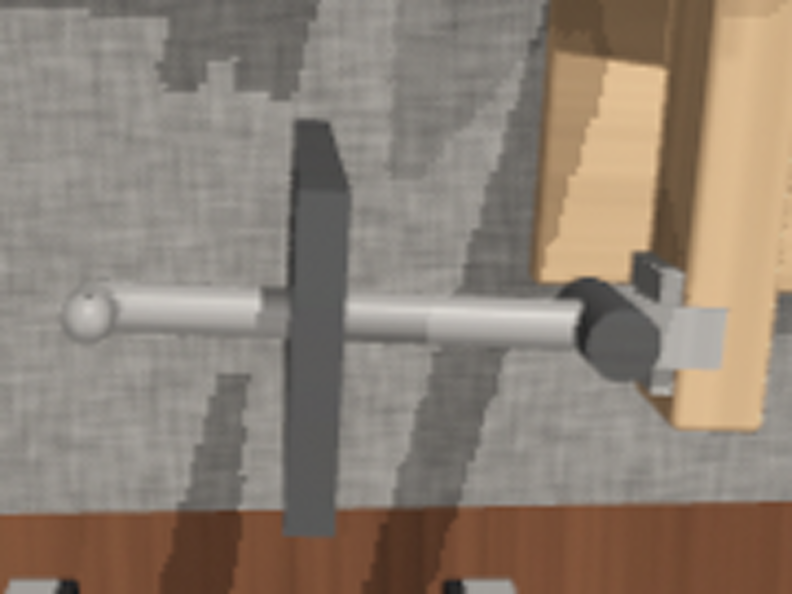

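```bash
python3 - <<'E'
import pickle,h,numpy as np
c=pickle.load(open("pics/wj.pkl","rb"))
f=lambda u,v,z:(h.ray(c,260+u/4.4,120+v/4.4,z)*1000).round(1)
print("plate",f(297,190,.208),f(350,188,.208),f(284,535,.208),f(334,536,.208))
print("tip",f(88,312,.182),"bar",f(130,303,.165),f(550,323,.165),"cap .18",f(625,340,.18))
print("rail",f(706,0,.172),f(674,425,.172),f(760,430,.172))
E
```

```text
plate [ 528.1 -123.3  208. ] [ 536.7 -123.2  208. ] [ 524.9 -182.9  208. ] [ 533.5 -183.2  208. ]
tip [ 489.3 -148.3  182. ] bar [ 495.3 -150.1  165. ] [ 577.7 -155.6  165. ] cap .18 [ 588.9 -155.9  180. ]
rail [603.1 -94.7 172. ] [ 600.9 -174.8  172. ] [ 617.6 -176.1  172. ]
```

Request:
drive_tool:
  series:
    - [45, 0.0087, 0.007, 0, -0.03]
    - [45, 0, 0, -0.03, 0]
    - [45, 0, 0, -0.03, 0]
    - [45, 0, 0, -0.018, 0]
    - [45, 0, 0, 0, 0]

```text
clock: 12.55
position: [0.5331, -0.1458, 0.1959]
tool_rot: [-3.132, -0.074, 1.526]
force: [0.1, -0.2, -0.5]
grip_width: 0.0383
```

Request:
drive_tool:
  series:
    - [45, -0.002, -0.007, -0.009, 0]
    - [45, 0, 0, -0.008, 0]
    - [45, 0, 0, 0, 0]

```text
clock: 12.85
position: [0.5323, -0.1518, 0.1804]
tool_rot: [-3.134, -0.073, 1.529]
force: [0.0, 0.5, 0.6]
grip_width: 0.0382
```

```bash
python3 snap.py wk
```

```text
12.9 [ 0.5325 -0.152   0.1809] [-3.135 -0.073  1.529] [ 0.8   0.57 -0.83  1.76  0.39  1.02 -0.21] [ 0.8  0.  -0.5]
```

View pics/wk.png

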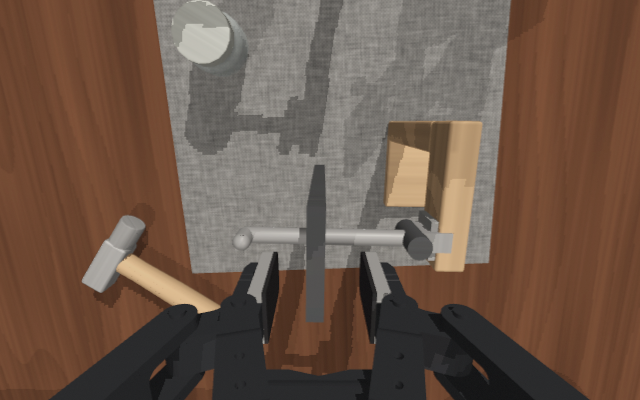

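Plate sits midway between the jaws (col 316 vs 320), well clear of the hook's upturned end. Close.

Request:
drive_tool:
  series:
    - [0, -0.0015, 0, 0, 0]
    - [0, 0, 0, 0, 0]
    - [0, 0, 0, 0, 0]
    - [0, 0, 0, 0, 0]
    - [0, 0, 0, 0, 0]
  newtons: 60

```text
clock: 13.4
position: [0.5315, -0.1522, 0.1825]
tool_rot: [-3.137, -0.072, 1.528]
force: [-0.4, -0.5, -0.4]
grip_width: 0.0
```

```bash
python3 snap.py wl;python3 snap.py sl scene; python3 - <<'E'
import cv2,h
a=cv2.imread("pics/sl.png")[:,:,::-1]; h.crop(a,180,150,340,290,4.5,"pics/slc.png")
E
```

```text
13.45 [ 0.5315 -0.1522  0.1825] [-3.137 -0.072  1.528] [ 0.8   0.56 -0.83  1.77  0.39  1.02 -0.21] [0.6 0.9 0.8]
13.5 [ 0.5315 -0.1521  0.1824] [-3.137 -0.072  1.528] [ 0.8   0.56 -0.83  1.77  0.39  1.02 -0.21] [-1.2  0.1 -0.1]
```

View pics/wl.png

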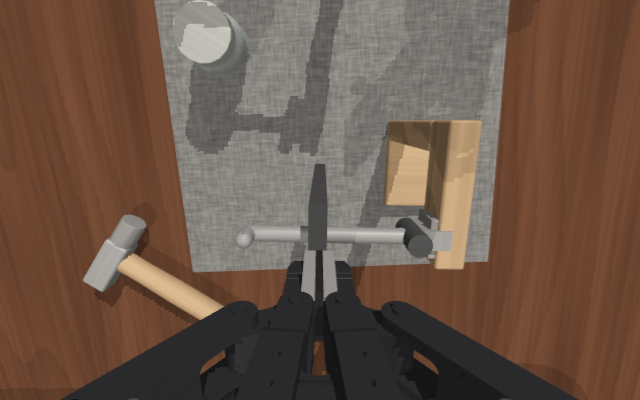

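View pics/slc.png

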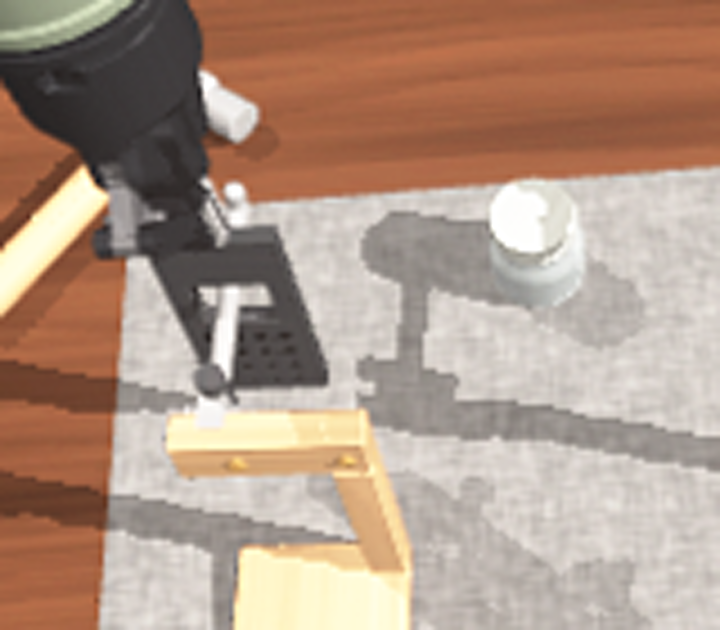

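```bash
python3 - <<'E'
import pickle,h,numpy as np
from scipy.spatial.transform import Rotation as R
for n in ("wl","sl"):
    c=pickle.load(open(f"pics/{n}.pkl","rb"))
    p=np.array([.5315,-.1522,.1825]); Rm=R.from_euler("xyz",[-3.137,-.072,1.528]).as_matrix()
    for d in (0,-.019,-.035,-.05): print(n,d,(p+Rm@[0,0,d]).round(4),h.proj(c,p+Rm@[0,0,d]).round(1))
    print("plate top",h.proj(c,[[.531,-.123,.208],[.531,-.183,.208],[.531,-.153,.208]]).round(1))
M=np.array(pickle.load(open("pics/wl.pkl","rb"))["cam_to_world"]);T=np.eye(4);T[:3,:3]=Rm;T[:3,3]=p
print((np.linalg.inv(T)@M).round(3))
E
```

```text
wl 0 [ 0.5315 -0.1522  0.1825] [[318.9 243.5]]
wl -0.019 [ 0.5315 -0.1536  0.2015] [[318.9 259.5]]
wl -0.035 [ 0.5316 -0.1547  0.2174] [[318.9 275.9]]
wl -0.05 [ 0.5316 -0.1558  0.2324] [[318.9 294.6]]
plate top [[315.  203.7]
 [320.2 318.9]
 [317.7 263.9]]
sl 0 [ 0.5315 -0.1522  0.1825] [[229.5 208.2]]
sl -0.019 [ 0.5315 -0.1536  0.2015] [[226.8 203.5]]
sl -0.035 [ 0.5316 -0.1547  0.2174] [[224.5 199.5]]
sl -0.05 [ 0.5316 -0.1558  0.2324] [[222.3 195.6]]
plate top [[241.3 200.5]
 [211.5 202.8]
 [226.4 201.6]]
[[ 0.001 -0.952 -0.306  0.079]
 [ 1.     0.001  0.001 -0.   ]
 [-0.    -0.306  0.952 -0.17 ]
 [ 0.     0.     0.     1.   ]]
```

Request:
drive_tool:
  series:
    - [45, 0, 0, 0.005, 0]
    - [45, 0, 0, 0, 0]
    - [45, 0, 0, 0, 0]
    - [45, 0, 0, -0.015, 0]
    - [45, 0, 0, -0.01, 0]
    - [45, 0, 0, 0, 0]

```text
clock: 14.1
position: [0.5314, -0.1522, 0.161]
tool_rot: [-3.137, -0.072, 1.528]
force: [-0.2, 0.5, -0.7]
grip_width: 0.0387
```

```bash
python3 snap.py wm
```

```text
14.15 [ 0.5315 -0.1522  0.1616] [-3.137 -0.072  1.528] [ 0.79  0.59 -0.81  1.79  0.42  0.98 -0.22] [ 0.2  0.8 -0.1]
```

View pics/wm.png

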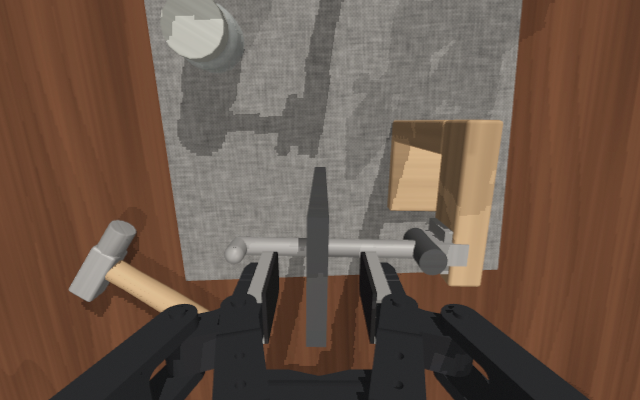

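Request:
drive_tool:
  series:
    - [45, 0, 0, -0.006, 0]
    - [45, 0, 0, -0.004, 0]
    - [45, 0, 0, 0, 0]

```text
clock: 14.45
position: [0.5317, -0.1521, 0.1508]
tool_rot: [-3.137, -0.072, 1.528]
force: [0.2, -0.6, 1.0]
grip_width: 0.0383
```

Request:
drive_tool:
  series:
    - [0, 0, 0, 0, 0]
    - [0, 0, 0, 0, 0]
    - [0, 0, 0, 0, 0]
    - [0, 0, 0, 0, 0]
  newtons: 60

```text
clock: 14.85
position: [0.532, -0.1522, 0.1513]
tool_rot: [-3.138, -0.072, 1.528]
force: [-0.3, 0.3, -1.0]
grip_width: 0.008
```

```bash
python3 snap.py wn
```

```text
14.9 [ 0.5319 -0.1521  0.1513] [-3.138 -0.072  1.529] [ 0.78  0.6  -0.81  1.8   0.43  0.96 -0.23] [ 0.  -0.5 -1.3]
```

View pics/wn.png

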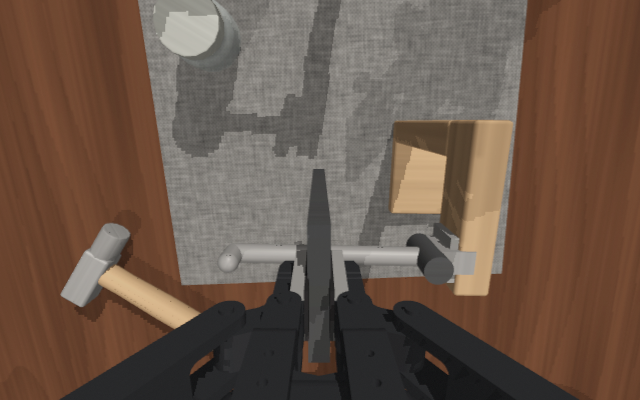

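Request:
drive_tool:
  series:
    - [0, 0, 0, 0.009, 0]
    - [0, 0, 0, 0.009, 0]
    - [0, 0, 0, 0, 0]
    - [0, 0, 0, 0, 0]

```text
clock: 15.3
position: [0.5317, -0.1522, 0.1711]
tool_rot: [-3.138, -0.072, 1.528]
force: [0.1, 0.8, -3.6]
grip_width: 0.0081
```

```bash
python3 snap.py wo; python3 snap.py so scene; python3 - <<'E'
import cv2,h
a=cv2.imread("pics/so.png")[:,:,::-1]; h.crop(a,180,150,340,290,4.5,"pics/soc.png")
E
```

```text
15.35 [ 0.5318 -0.1522  0.1711] [-3.138 -0.072  1.529] [ 0.79  0.57 -0.82  1.78  0.41  0.99 -0.21] [ 0.5 -1.  -2.3]
15.4 [ 0.5317 -0.1522  0.1709] [-3.137 -0.072  1.528] [ 0.79  0.57 -0.82  1.78  0.41  0.99 -0.22] [-0.1 -1.4 -3.3]
```

View pics/wo.png

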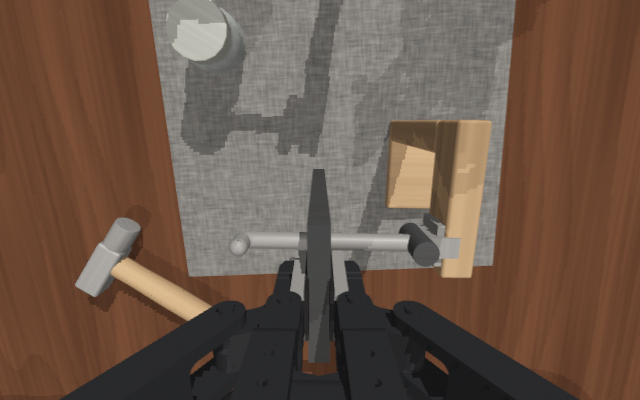

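View pics/soc.png

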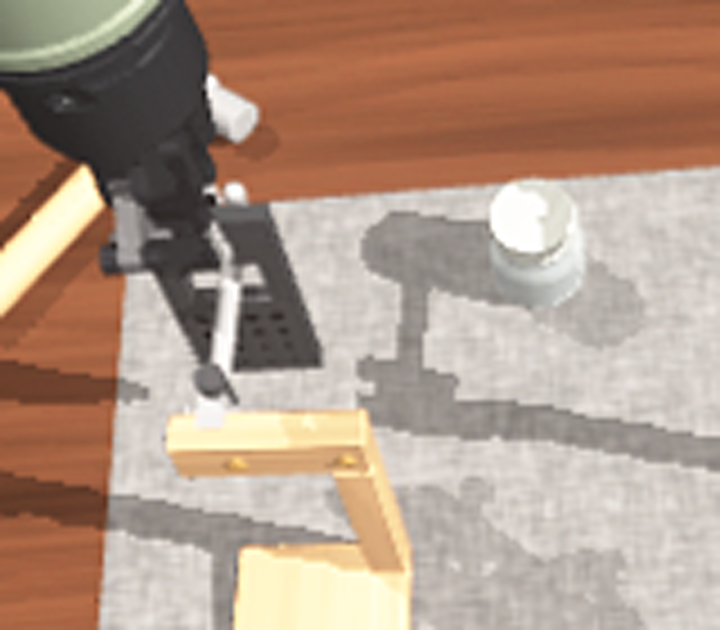

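Request:
drive_tool:
  series:
    - [0, -0.008, 0.0005, -0.001, 0]
    - [0, -0.008, 0.0005, 0, 0]
    - [0, -0.008, 0.0005, 0, 0]

```text
clock: 15.7
position: [0.506, -0.1501, 0.1691]
tool_rot: [-3.137, -0.073, 1.529]
force: [-1.0, -0.5, -2.6]
grip_width: 0.0079
```

Request:
drive_tool:
  series:
    - [0, -0.009, 0.0005, 0, 0]
    - [0, -0.009, 0.0005, 0, 0]
    - [0, 0, 0, 0, 0]

```text
clock: 16.0
position: [0.4845, -0.1493, 0.169]
tool_rot: [-3.135, -0.072, 1.528]
force: [-0.1, -0.8, -3.3]
grip_width: 0.008
```

Request:
drive_tool:
  series:
    - [0, -0.01, 0.0005, 0, 0]
    - [0, -0.01, 0.0005, 0, 0]
    - [0, -0.012, 0.0005, 0, 0]
    - [0, 0, 0, 0, 0]

```text
clock: 16.4
position: [0.4495, -0.1477, 0.169]
tool_rot: [-3.135, -0.072, 1.528]
force: [0.8, -0.1, -3.7]
grip_width: 0.0079
```

```bash
python3 snap.py wp
```

```text
16.45 [ 0.4504 -0.1477  0.1692] [-3.136 -0.072  1.528] [ 0.91  0.46 -0.87  1.97  0.36  0.9  -0.17] [ 1.5 -0.  -4.1]
```

View pics/wp.png

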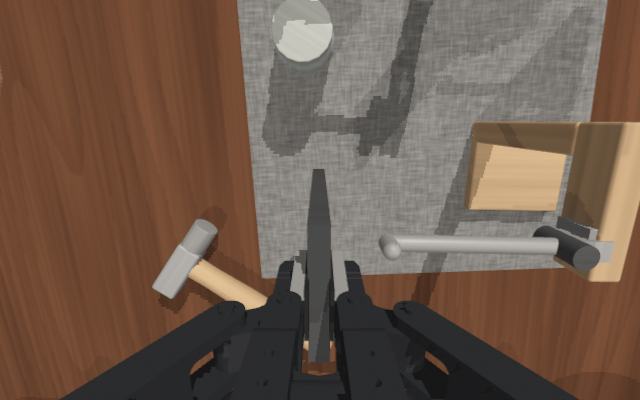

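Request:
drive_tool:
  series:
    - [0, -0.002, 0, 0.035, 0]
    - [0, 0, 0.01, 0.02, 0]
    - [0, 0, 0.035, 0, -0.03]
    - [0, 0, 0.04, 0, -0.03]
    - [0, 0, 0.04, 0, -0.03]
    - [0, 0, 0.04, 0, 0]
    - [0, 0, 0.04, 0, 0]
    - [0, 0, 0.04, 0, 0]
    - [0, 0, 0.03, 0, 0]
    - [0, 0, 0.015, 0, 0]
    - [0, 0, 0, 0, 0]
    - [0, 0, 0, 0, 0]

```text
clock: 17.65
position: [0.4492, 0.1543, 0.2282]
tool_rot: [3.141, -0.077, 1.432]
force: [-0.1, -0.6, -3.1]
grip_width: 0.008
```

```bash
python3 snap.py wq
```

```text
17.7 [0.4492 0.1541 0.2282] [ 3.141 -0.077  1.432] [ 0.37  0.36 -0.96  1.95  0.29  0.95 -0.86] [ 0.3  0.2 -4. ]
```

View pics/wq.png

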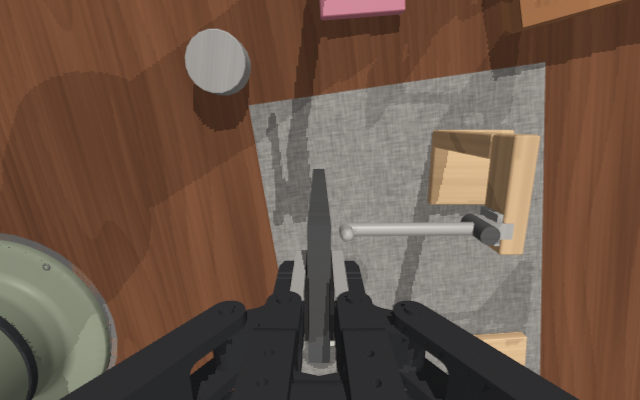

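```bash
python3 - <<'E'
import pickle,h,numpy as np
c=pickle.load(open("pics/wq.pkl","rb"))
T=h.ray(c,347,232,.182);A=h.ray(c,380,229.5,.165);B=h.ray(c,462,228.5,.165)
d=A-B; print(T,A,B,np.arctan2(-d[0],d[1]))
E
```

```text
[0.46744776 0.14292364 0.182     ] [0.49295487 0.13561428 0.165     ] [0.55398852 0.12792104 0.165     ] 1.4454084411924222
```

Request:
drive_tool:
  series:
    - [0, -0.002, -0.011, 0, 0]
    - [0, 0, 0, -0.025, 0]
    - [0, 0, 0, -0.025, 0]
    - [0, 0, 0, -0.006, 0]
    - [0, 0, 0, 0, 0]
    - [0, 0, 0, 0, 0]

```text
clock: 18.3
position: [0.4485, 0.1352, 0.1718]
tool_rot: [3.139, -0.075, 1.424]
force: [0.4, -0.0, -3.1]
grip_width: 0.0083
```

```bash
python3 snap.py wr; python3 snap.py sr scene; python3 - <<'E'
import cv2,h
a=cv2.imread("pics/sr.png")[:,:,::-1]; h.crop(a,310,140,450,300,3.7,"pics/src.png")
E
```

```text
18.35 [0.4486 0.1352 0.172 ] [ 3.139 -0.075  1.423] [ 0.35  0.42 -0.91  2.03  0.38  0.83 -0.91] [-0.2 -0.7 -3.3]
18.4 [0.4487 0.1355 0.172 ] [ 3.138 -0.075  1.424] [ 0.35  0.42 -0.91  2.03  0.38  0.83 -0.91] [ 0.   0.1 -3.8]
```

View pics/wr.png

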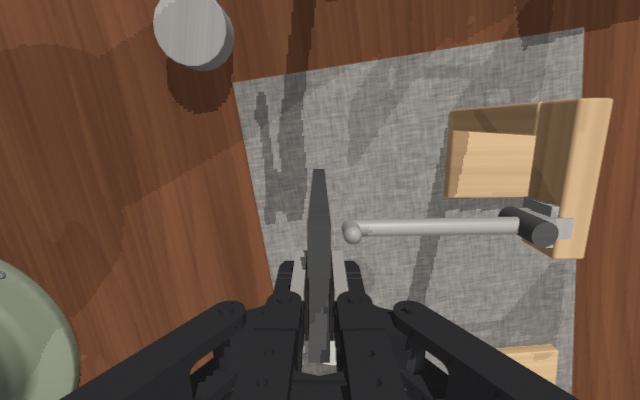

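View pics/src.png

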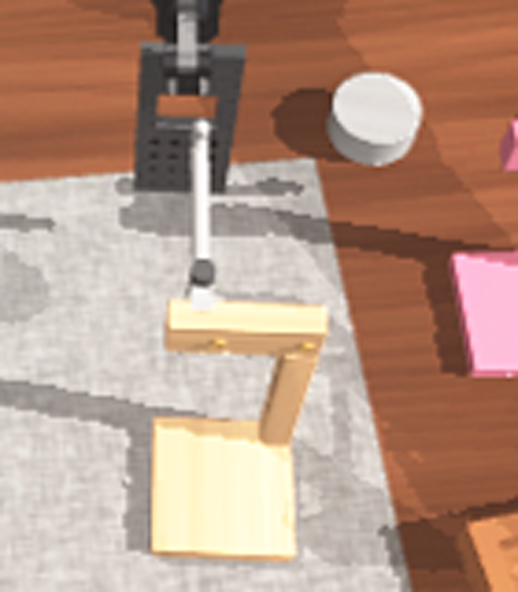

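Request:
drive_tool:
  series:
    - [0, -0.0005, 0.0065, -0.0025, 0]
    - [0, 0, 0, 0, 0]
    - [0, 0, 0, 0, 0]

```text
clock: 18.7
position: [0.4489, 0.1428, 0.1708]
tool_rot: [3.136, -0.076, 1.424]
force: [-0.2, -0.4, -3.7]
grip_width: 0.0081
```

Request:
drive_tool:
  series:
    - [0, 0.006, -0.001, -0.0015, 0]
    - [0, 0.006, -0.001, 0, 0]
    - [0, 0.006, -0.001, 0, 0]
    - [0, 0, 0, 0, 0]

```text
clock: 19.1
position: [0.469, 0.1396, 0.1694]
tool_rot: [3.135, -0.076, 1.424]
force: [0.1, -0.4, -3.0]
grip_width: 0.008
```

```bash
python3 snap.py ss scene; python3 - <<'E'
import cv2,h
a=cv2.imread("pics/ss.png")[:,:,::-1]; h.crop(a,330,140,410,230,6.5,"pics/ssc.png")
E
```

```text
19.15 [0.4685 0.1397 0.1693] [ 3.136 -0.076  1.424] [ 0.32  0.46 -0.89  1.99  0.4   0.84 -0.92] [ 0.5 -0.1 -3.3]
```

View pics/ssc.png

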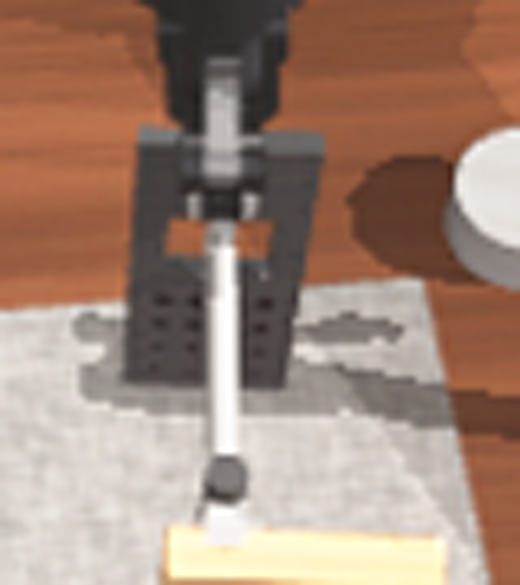

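Request:
drive_tool:
  series:
    - [0, 0.007, -0.001, 0, 0]
    - [0, 0.008, -0.001, 0, 0]
    - [0, 0.008, -0.001, 0, 0]
    - [0, 0.008, -0.001, 0, 0]
    - [0, 0.006, -0.001, 0, 0]
    - [0, 0, 0, 0, 0]

```text
clock: 19.75
position: [0.5092, 0.134, 0.1691]
tool_rot: [3.136, -0.076, 1.424]
force: [-0.4, 0.3, -3.3]
grip_width: 0.0081
```

```bash
python3 snap.py wt
```

```text
19.8 [0.5087 0.1341 0.1691] [ 3.136 -0.076  1.424] [ 0.31  0.51 -0.86  1.9   0.42  0.89 -0.89] [ 0.1 -0.2 -3.1]
```

View pics/wt.png

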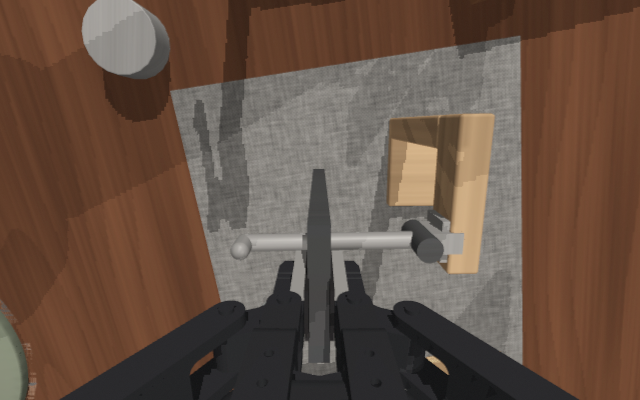

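Request:
drive_tool:
  series:
    - [0, 0, 0, -0.008, 0]
    - [0, 0, 0, -0.006, 0]
    - [0, 0, 0, -0.001, 0]
    - [0, 0, 0, 0, 0]

```text
clock: 20.2
position: [0.5076, 0.1342, 0.1524]
tool_rot: [3.137, -0.075, 1.425]
force: [-0.1, -0.2, -3.5]
grip_width: 0.0085
```

Request:
drive_tool:
  series:
    - [0, 0, 0, -0.001, 0]
    - [0, 0, 0, -0.001, 0]

```text
clock: 20.4
position: [0.5076, 0.1343, 0.1506]
tool_rot: [3.137, -0.075, 1.425]
force: [-1.8, -1.3, 5.5]
grip_width: 0.0079
```

Request:
drive_tool:
  series:
    - [0, 0, 0, 0.0005, 0]
    - [20, 0, 0, 0, 0]
    - [40, 0, 0, 0, 0]
    - [40, 0, 0, 0, 0]
    - [40, 0, 0, 0, 0]

```text
clock: 20.9
position: [0.5083, 0.1346, 0.1519]
tool_rot: [3.135, -0.076, 1.425]
force: [-0.0, 1.0, 0.1]
grip_width: 0.0343
```

```bash
python3 snap.py wu
```

```text
20.95 [0.5082 0.1346 0.1519] [ 3.135 -0.076  1.425] [ 0.3   0.54 -0.85  1.91  0.45  0.85 -0.91] [-0.2  0.2 -0.4]
```

View pics/wu.png

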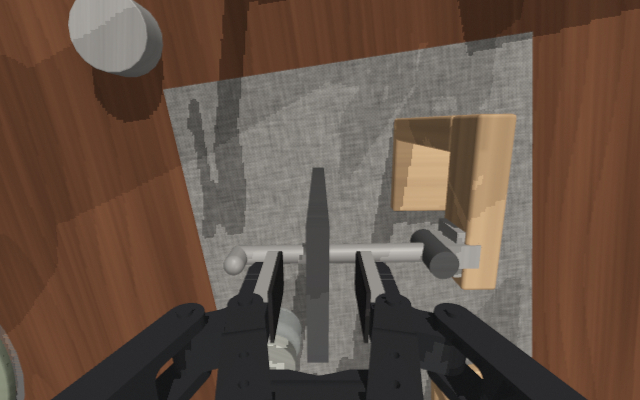

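Hanging and released. Go straight up and look.

Request:
drive_tool:
  series:
    - [40, 0, 0, 0.02, 0]
    - [40, 0, 0, 0.03, 0]
    - [40, 0, 0, 0.04, 0]
    - [40, 0, 0, 0.04, 0]
    - [40, 0, 0, 0, 0]

```text
clock: 21.45
position: [0.5067, 0.135, 0.2859]
tool_rot: [3.138, -0.076, 1.426]
force: [0.1, 0.2, -0.8]
grip_width: 0.0343
```

```bash
python3 snap.py wv; python3 snap.py sv scene; python3 - <<'E'
import cv2,h
a=cv2.imread("pics/sv.png")[:,:,::-1]; h.crop(a,200,150,420,300,3.6,"pics/svc.png")
E
```

```text
21.5 [0.5061 0.1343 0.2837] [ 3.14  -0.075  1.426] [ 0.4   0.39 -0.95  1.76  0.28  1.12 -0.77] [ 0.2 -0.5 -1.5]
21.55 [0.5054 0.1339 0.282 ] [-3.141 -0.074  1.425] [ 0.4   0.39 -0.95  1.76  0.28  1.12 -0.77] [-1.  -0.3 -0.3]
```

View pics/wv.png

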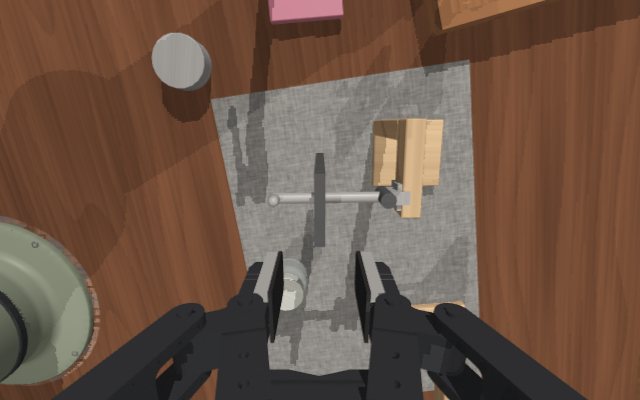

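View pics/svc.png

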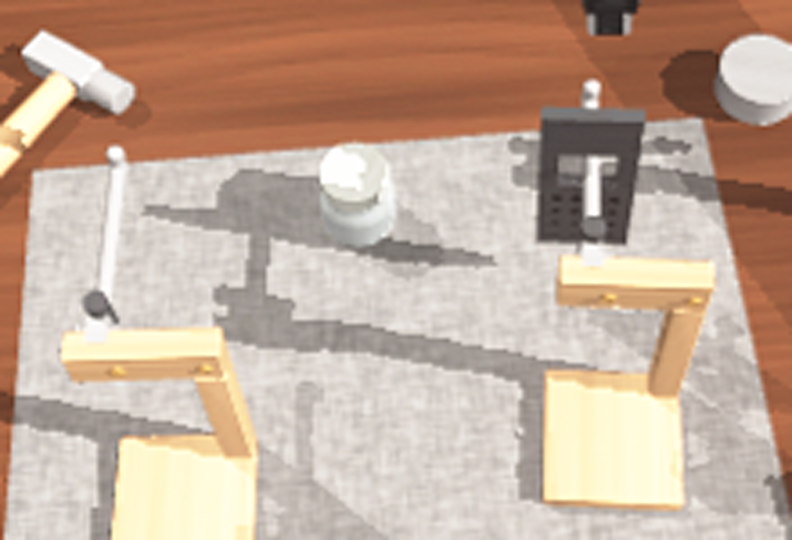

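Request:
drive_tool:
  series:
    - [0, 0, -0.04, 0, 0]
    - [0, 0, -0.045, 0, 0.02]
    - [0, 0, -0.045, 0, 0.03]
    - [0, 0, -0.045, 0, 0.03]
    - [0, 0, -0.045, 0, 0]
    - [0, 0, -0.04, 0, 0]
    - [0, 0, -0.03, 0, 0]
    - [0, 0, -0.02, -0.02, 0]
    - [0, 0, 0, -0.02, 0]
    - [0, 0, 0, 0, 0]

```text
clock: 22.55
position: [0.4969, -0.1886, 0.2287]
tool_rot: [-3.125, -0.078, 1.51]
force: [0.0, 0.1, 0.1]
grip_width: -0.0004
```

```bash
python3 snap.py ww
```

```text
22.6 [ 0.4974 -0.1887  0.2299] [-3.127 -0.078  1.51 ] [ 0.93  0.49 -0.87  1.75  0.33  1.1  -0.1 ] [-0.2 -0.6 -0.8]
```

View pics/ww.png

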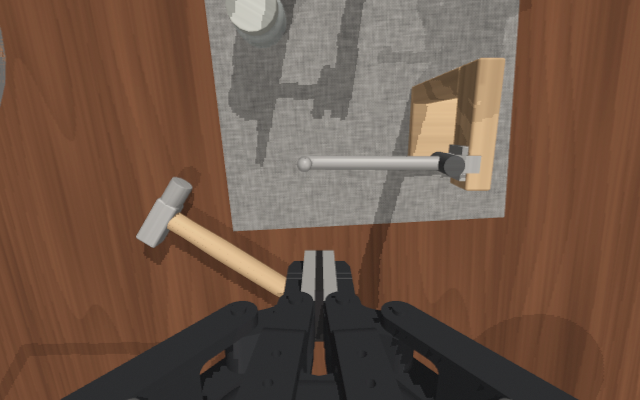

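Request:
drive_tool:
  series:
    - [0, 0.008, -0.002, -0.03, 0]
    - [0, 0, 0, -0.03, 0]
    - [0, 0, 0, -0.03, 0]
    - [0, 0, 0, 0, 0]
    - [0, 0, 0, 0, 0]

```text
clock: 23.1
position: [0.5078, -0.1881, 0.1411]
tool_rot: [-3.13, -0.077, 1.514]
force: [-0.5, -0.4, 0.4]
grip_width: -0.0002
```

Request:
drive_tool:
  series:
    - [0, 0, 0, -0.016, 0]
    - [0, 0, 0.004, 0, 0]
    - [0, 0, 0.004, 0, 0]
    - [0, 0, 0, 0, 0]

```text
clock: 23.5
position: [0.5098, -0.1794, 0.1284]
tool_rot: [-3.134, -0.075, 1.515]
force: [0.1, -0.0, -0.3]
grip_width: -0.0
```

```bash
python3 snap.py wx; python3 -c "
from arc import *
arc((.587,-.1563),.078,.016,(.5078,-.18),1.51,np.arange(1.5,-.01,-.1),-1)"
```

```text
23.55 [ 0.5099 -0.1796  0.1285] [-3.134 -0.075  1.515] [ 0.84  0.62 -0.8   1.84  0.45  0.91 -0.21] [ 1.3  0.3 -0.2]
1.5 [ 0.5081 -0.1667] shift [0.0003 0.0133] -0.01
1.4 [ 0.5074 -0.1588] shift [-0.0006  0.0079] -0.1
1.3 [ 0.5076 -0.1509] shift [0.0001 0.008 ] -0.1
1.2 [ 0.5085 -0.1429] shift [0.0009 0.0079] -0.1
1.1 [ 0.5102 -0.1352] shift [0.0017 0.0078] -0.1
1.0 [ 0.5127 -0.1276] shift [0.0025 0.0076] -0.1
0.9 [ 0.516  -0.1203] shift [0.0032 0.0073] -0.1
0.8 [ 0.5199 -0.1134] shift [0.0039 0.0069] -0.1
0.7 [ 0.5245 -0.1069] shift [0.0046 0.0065] -0.1
0.6 [ 0.5298 -0.101 ] shift [0.0052 0.006 ] -0.1
0.5 [ 0.5356 -0.0955] shift [0.0058 0.0054] -0.1
0.4 [ 0.5419 -0.0907] shift [0.0063 0.0048] -0.1
0.3 [ 0.5487 -0.0865] shift [0.0068 0.0042] -0.1
0.2 [ 0.5558 -0.083 ] shift [0.0072 0.0035] -0.1
0.1 [ 0.5633 -0.0803] shift [0.0075 0.0027] -0.1
-0.0 [ 0.571  -0.0783] shift [0.0077 0.002 ] -0.1
```

View pics/wx.png

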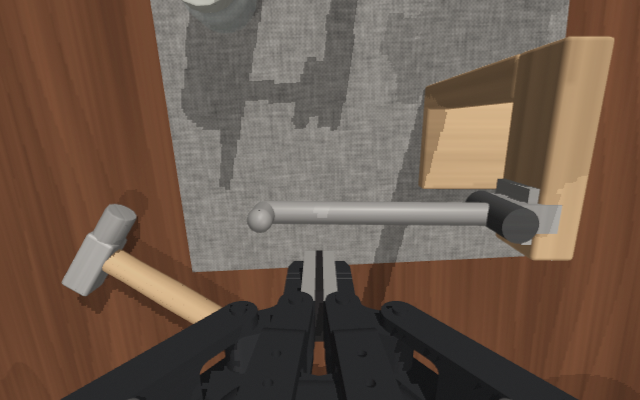

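Request:
drive_tool:
  series:
    - [0, 0, 0.003, -0.004, 0]
    - [0, 0, 0.003, 0, 0]
    - [0, 0, 0.003, 0, 0]
    - [0, 0, 0.003, 0, 0]

```text
clock: 23.95
position: [0.5101, -0.1673, 0.1248]
tool_rot: [-3.135, -0.075, 1.514]
force: [0.1, -0.1, -0.3]
grip_width: 0.0001
```

Request:
drive_tool:
  series:
    - [0, 0, 0.003, 0, 0]
    - [0, 0, 0.003, 0, 0]

```text
clock: 24.15
position: [0.5101, -0.161, 0.1249]
tool_rot: [-3.135, -0.074, 1.514]
force: [-0.9, -2.8, 0.6]
grip_width: 0.0002
```

Request:
drive_tool:
  series:
    - [0, -0.0006, 0.008, 0, -0.1]
    - [0, 0.0, 0.008, 0, -0.1]
    - [0, 0.0009, 0.008, 0, -0.1]
    - [0, 0.0017, 0.0078, 0, -0.1]

```text
clock: 24.55
position: [0.5126, -0.1302, 0.1249]
tool_rot: [-3.137, -0.073, 1.098]
force: [1.0, -3.2, -1.1]
grip_width: -0.0002
```

```bash
python3 snap.py wy
```

```text
24.6 [ 0.5128 -0.1287  0.1251] [-3.137 -0.074  1.093] [ 0.69  0.55 -0.69  1.91  0.38  0.8  -0.67] [ 0.1 -0.5 -0.3]
```

View pics/wy.png

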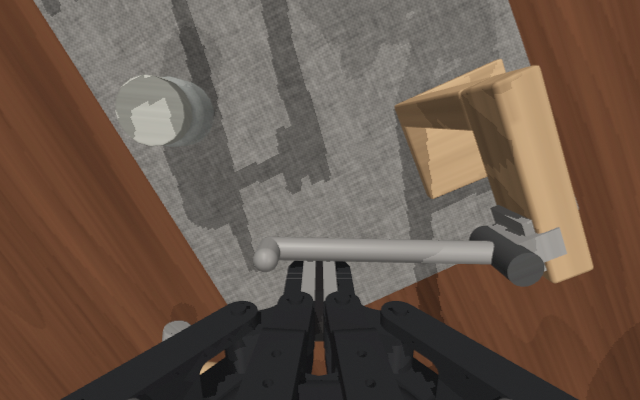

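```bash
python3 -c "
from arc import *
arc((.587,-.1563),.078,.012,(.5128,-.1287),1.093,np.arange(1.0,-.01,-.1),-1)"
```

```text
1.0 [ 0.5149 -0.1243] shift [0.0021 0.0044] -0.093
0.9 [ 0.5184 -0.1172] shift [0.0036 0.007 ] -0.1
0.8 [ 0.5227 -0.1106] shift [0.0042 0.0066] -0.1
0.7 [ 0.5276 -0.1044] shift [0.0049 0.0062] -0.1
0.6 [ 0.5331 -0.0987] shift [0.0055 0.0057] -0.1
0.5 [ 0.5391 -0.0936] shift [0.006  0.0051] -0.1
0.4 [ 0.5456 -0.0891] shift [0.0065 0.0045] -0.1
0.3 [ 0.5525 -0.0853] shift [0.0069 0.0038] -0.1
0.2 [ 0.5597 -0.0822] shift [0.0073 0.0031] -0.1
0.1 [ 0.5673 -0.0799] shift [0.0075 0.0024] -0.1
0.0 [ 0.575  -0.0783] shift [0.0077 0.0016] -0.1
```

Request:
drive_tool:
  series:
    - [0, 0.0025, 0.006, 0, -0.1]
    - [0, 0.0036, 0.007, 0, -0.1]
    - [0, 0.0042, 0.0066, 0, -0.1]
    - [0, 0.005, 0.006, 0, -0.1]
    - [0, 0.0055, 0.0055, 0, -0.1]

```text
clock: 25.1
position: [0.532, -0.0985, 0.1247]
tool_rot: [-3.136, -0.07, 0.584]
force: [-2.0, -0.8, 1.9]
grip_width: -0.0001
```

```bash
python3 snap.py wz
```

```text
25.15 [ 0.5329 -0.0972  0.1249] [-3.136 -0.071  0.579] [ 0.51  0.52 -0.54  1.92  0.32  0.74 -1.19] [-0.4 -0.  -0.1]
```

View pics/wz.png

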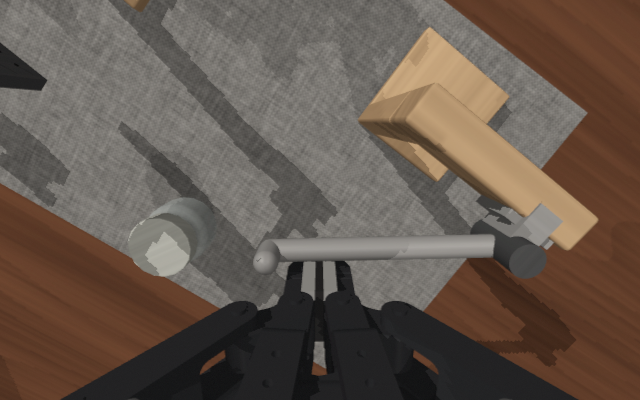

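Request:
drive_tool:
  series:
    - [0, 0.006, 0.004, 0, -0.09]
    - [0, 0.0065, 0.0045, 0, -0.1]
    - [0, 0.007, 0.004, 0, -0.1]

```text
clock: 25.45
position: [0.5507, -0.0851, 0.1243]
tool_rot: [-3.135, -0.067, 0.292]
force: [-3.7, -0.9, 1.5]
grip_width: 0.0003
```

Request:
drive_tool:
  series:
    - [0, 0.0055, 0.002, 0, -0.08]
    - [0, 0.005, 0.0015, 0, -0.06]

```text
clock: 25.65
position: [0.5607, -0.081, 0.124]
tool_rot: [-3.134, -0.065, 0.153]
force: [-1.9, -0.1, 1.1]
grip_width: -0.0001
```

Request:
drive_tool:
  series:
    - [0, 0.003, 0.001, 0, -0.04]
    - [0, 0.003, 0.0008, 0, -0.04]

```text
clock: 25.85
position: [0.5662, -0.079, 0.1236]
tool_rot: [-3.134, -0.063, 0.078]
force: [-2.1, -0.6, 0.7]
grip_width: 0.0001
```

Request:
drive_tool:
  series:
    - [0, 0.002, 0.0004, 0, -0.025]
    - [0, 0.002, 0.0004, 0, -0.025]

```text
clock: 26.05
position: [0.5696, -0.0782, 0.1233]
tool_rot: [-3.134, -0.061, 0.032]
force: [-2.6, 0.4, 0.3]
grip_width: 0.0003
```

Request:
drive_tool:
  series:
    - [0, 0.0015, 0.0002, 0, -0.02]
    - [0, 0.0015, 0.0002, 0, -0.02]

```text
clock: 26.25
position: [0.5725, -0.0777, 0.1231]
tool_rot: [-3.134, -0.06, -0.009]
force: [-3.4, 0.6, 0.9]
grip_width: -0.0002
```

Request:
drive_tool:
  series:
    - [0, 0.0015, 0.0002, 0, -0.02]
    - [0, 0.0015, 0.0002, 0, -0.02]

```text
clock: 26.45
position: [0.5756, -0.0772, 0.1231]
tool_rot: [-3.134, -0.06, -0.051]
force: [-2.6, -0.3, 1.8]
grip_width: -0.0002
```

Request:
drive_tool:
  series:
    - [0, 0.0014, 0, 0, 0]
    - [0, 0.0014, 0, 0, 0]

```text
clock: 26.65
position: [0.5786, -0.077, 0.1231]
tool_rot: [-3.134, -0.06, -0.052]
force: [-2.1, -0.8, 0.7]
grip_width: -0.0002
```

Request:
drive_tool:
  series:
    - [0, 0.0012, 0, 0, 0]
    - [0, 0.0012, 0, 0, 0]

```text
clock: 26.85
position: [0.5805, -0.0771, 0.1228]
tool_rot: [-3.134, -0.059, -0.052]
force: [-9.0, 1.2, 3.0]
grip_width: -0.0002
```

Request:
drive_tool:
  series:
    - [0, 0.0012, 0, 0, 0]
    - [0, 0.0012, 0, 0, 0]

```text
clock: 27.05
position: [0.5807, -0.0771, 0.1222]
tool_rot: [-3.134, -0.054, -0.051]
force: [-11.3, 1.4, 5.5]
grip_width: -0.0002
```

Request:
drive_tool:
  series:
    - [0, 0.0012, 0, 0, 0]
    - [0, 0.0012, 0, 0, 0]
    - [0, 0.0012, 0, 0, 0]
    - [0, 0.0011, 0, 0, 0]
    - [0, 0.0011, 0, 0, 0]

```text
clock: 27.55
position: [0.5802, -0.0775, 0.1211]
tool_rot: [-3.136, -0.04, -0.051]
force: [-11.6, 1.6, 8.0]
grip_width: -0.0002
```

```bash
python3 snap.py xa
```

```text
27.6 [ 0.5802 -0.0775  0.1211] [-3.136 -0.04  -0.051] [ 0.28  0.56 -0.34  1.81  0.25  0.78 -1.81] [-12.5   1.4   7.3]
```

View pics/xa.png

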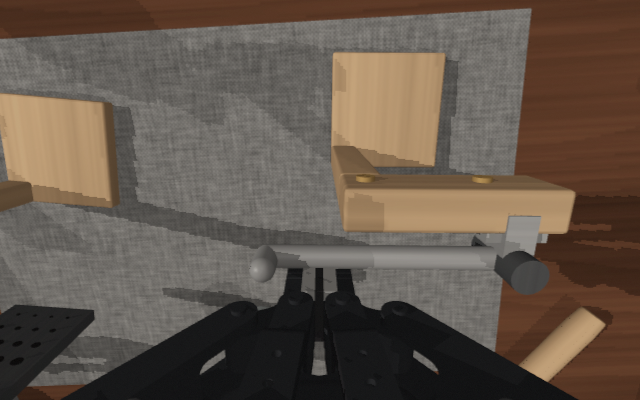

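Request:
drive_tool:
  series:
    - [0, -0.008, 0, 0, 0]
    - [0, -0.015, 0, 0, 0]
    - [0, -0.02, 0, 0, 0]
    - [0, 0, 0, 0.04, 0]
    - [0, 0, 0, 0.045, 0]
    - [0, 0, 0, 0.045, 0]
    - [0, 0, 0, 0.045, 0]
    - [0, 0, 0.03, 0.02, 0]
    - [0, 0, 0, 0, 0]

```text
clock: 28.5
position: [0.5341, -0.0475, 0.3239]
tool_rot: [-3.136, -0.045, -0.051]
force: [0.1, -0.1, -0.4]
grip_width: 0.0001
```

```bash
python3 snap.py xb; python3 snap.py sb scene; python3 - <<'E'
import cv2,h
a=cv2.imread("pics/sb.png")[:,:,::-1]; h.crop(a,200,150,420,300,3.6,"pics/sbc.png")
E
```

```text
28.55 [ 0.5338 -0.05    0.3227] [-3.137 -0.044 -0.053] [ 0.32  0.26 -0.42  1.7   0.12  1.16 -1.75] [-0.2 -1.7  0.2]
28.6 [ 0.5332 -0.051   0.3213] [-3.137 -0.041 -0.054] [ 0.32  0.27 -0.42  1.7   0.12  1.16 -1.75] [-0.3 -0.9 -0.7]
```

View pics/xb.png

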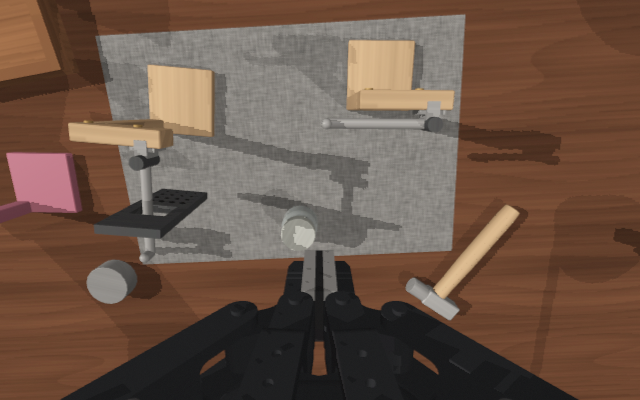

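View pics/sbc.png

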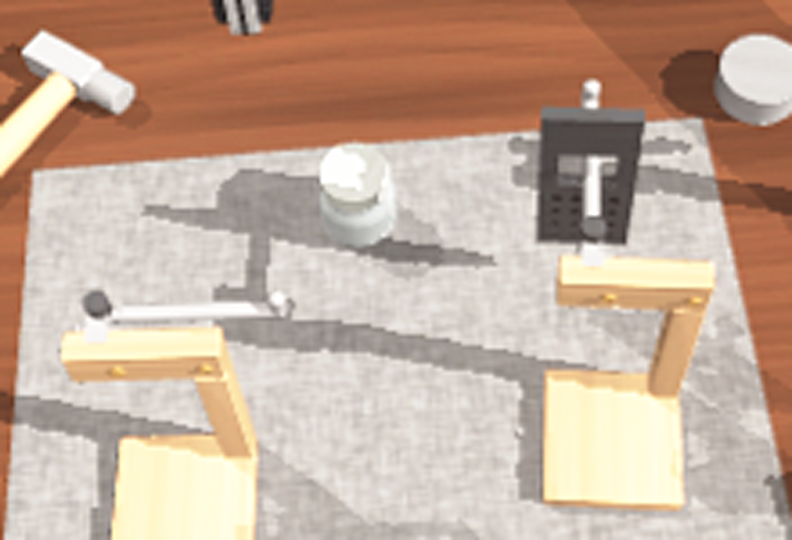

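```bash
python3 - <<'E'
import pickle,h,numpy as np,cv2
c=pickle.load(open("pics/xb.pkl","rb"))
a=cv2.imread("pics/xb.png")[:,:,::-1]; h.crop(a,310,60,470,150,5,"pics/xbc.png")
E
```

```text
(no output)
```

View pics/xbc.png

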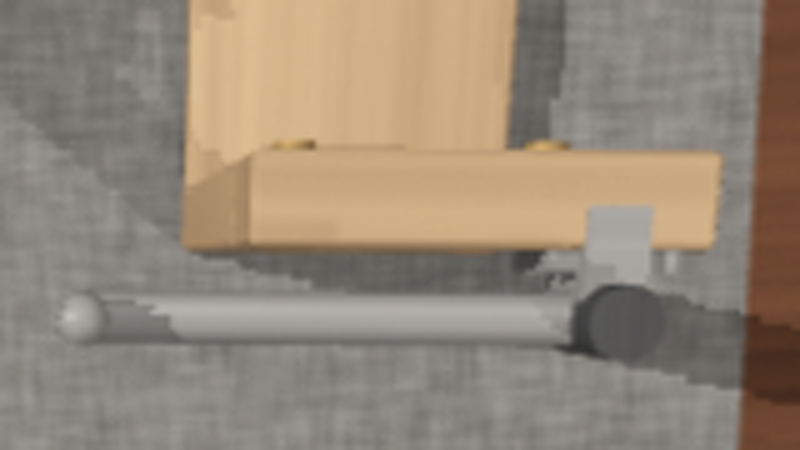

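```bash
python3 -c "
from workcell import bot
print(bot.observe()['force'],bot.observe()['clock']); print(bot.job_done())"
```

```text
[-0.26292507 -0.88040998 -0.68356739] 28.6
the job is handed in; nothing more can be done
None
```

The job is done and handed in at 28.6 s. `job_done` gives no verdict, so the result below rests on my own checks.

- **hook_b:** I swung it out and pressed it on its open stop for about 0.9 s. Readings at the end of each call were 10 to 11 N, with a highest reading of 14.1 N.
- **Drawplate:** I lifted it off hook_a, hung it on hook_b about 57 mm from the hinge, let go and backed off.
- **hook_a:** I folded it and pressed it on its closed stop for about 0.7 s, mostly at 11 to 12 N.

**Last checks:** The pictures show the plate hanging upright on hook_b, hook_a parallel to its rail, and the jar, hammer and block apparently where they were. The gripper is clear of everything. I judged the angles and the bystanders from the pictures only, not from joint readings.

**What went wrong or disagreed:**
- The shut fingertips turned out to reach about 30 mm less far than the reported TCP.
- Because of that, my first push on hook_b slid over the bar.
- My first grip on the plate also closed above it, on nothing. I went lower both times and it worked.
- The tool leaned about 0.07 rad through most of the run, which I could not correct.
- The two estimates of where the opened hook_b points differed by about 0.05 rad. I used the middle, and the plate fitted without touching on the way in.

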